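# Lift a hot egg out of the egg cooker with tongs

### The arm

A 6-joint arm with a two-finger parallel gripper is mounted at the origin on the work surface; the furniture and walls round the work are solid. World frame = base frame: x ahead of the robot, y to its left, z up, the work surface at z = 0. Lengths are in mm, angles in degrees, forces in N, time in s.
With the tool pointing down it reaches from about 300 to 850 mm from the base axis. Payload 4.2 kg.
Tool frame: the origin (TCP) lies midway between the tips of the shut fingers; the grasp point (between the pads) lies 19 mm behind it; x points along the fingers, z is the direction in which the jaws open and shut, and the axes are right-handed (so a half turn about x gives the same grasp; the last joint's range is limited). The gripper opens to 91 mm and grips with 3 to 60 N. Pads are 32 mm wide; open, the fingers measure 118 mm over their backs; the gripper's body (76 mm by 178 mm) begins 60 mm behind the grasp point.
Start: joints at [-66.692, 18.312, 89.639, -0, 72.044, -1.146], TCP at [238.032, -523.435, 213.976] pointing down, gripper open.
Joint ranges: [-177.97, 177.97], [-48.28, 115.42], [12.27, 149.76], [-77.06, 257.06], [2.81, 150.46], [-146.56, 146.56]. Speed limits (degrees/s): [147.25, 147.25, 180, 180, 180, 180].

### API

Orientations are given as [roll, pitch, yaw] about the fixed x, y, z axes, in that order (R = Rz(yaw) Ry(pitch) Rx(roll)).
In Python, from workcell import env gives the robot as it stands.
- The arm moves only by the tool send_rows, never from a script. Its argument "commands" is a list that holds one entry, the list of rows, each a list of 6 numbers: the shift along the tool's x, y, z normalised to -1 to 1, where 1 is 0.1 m, then the turn, a rotation vector about the tool's x, y, z normalised to -1 to 1, where 1 is 2 pi rad. In form: [[[x, y, z, wx, wy, wz], ...]]. A call has 1 to 20 rows; each row is the pose to reach, as a shift and turn from the pose commanded when the call began, along the tool's axes at that moment, turning the shorter way round; what a row does not reach only later rows make up. A row lasts 1/8 s, in which the tool goes at most 62.5 mm and 10.7 degrees, less where a joint would pass 70% of its speed; a pose out of reach is approached as far as the arm can. A call with a number of a shift or a turn outside -1 to 1 is refused whole. A call with a gripper value outside its range is refused whole. "jaw" is the closure, from -1 (fully open) to 1 (shut), so that 0 is half open, set as the call begins (left out, the last holds). The fingers move at their own pace and stop on an object; "force" is the grip in N (left out, the last holds). Time passes only in rows, so rows that repeat a pose let the fingers close. It gives the time, the measured TCP pose, the force and the opening at its end, in the units of the state.
- env.state(): the state, without advancing time (a new reading comes with each control period).
- env.grab_frame(name): name is "side" or "top" or "wrist"; returns (picture, depth): 384x512x3 uint8, red, green, blue; 384x512 float32, mm along the optical axis (not along the pixel's ray), 0 where there is no reading.
- env.get_calibration(name): a dict with "mtx" (3x3 intrinsics, pixels), "camera_from_world" (4x4, takes a point from world to camera coordinates). Camera axes: x right, y up, looking along -z (the intrinsics and any distortion apply to the point x, -y, -z); pixel columns grow to the right and rows downward; lengths in mm; the calibration is good to about 2 mm. A picture is of the moment at which its call begins: read the wrist's pose just before it. get_calibration takes no time and is no camera call; for the wrist camera it gives the pose at the moment of the call.
- env.job_done(): hands the job in, once; it reports no verdict.
The state is a dict: "time_s": time; "qpos": joint angles; "qvel": joint speeds; "effort": joint torques, N m; "ee_pos": TCP position; "ee_rot": TCP orientation; "force": force on the tool from outside, world axes, zero at the start; "torque": the same for the moment, N m; "gripper_width": finger opening in mm.
Only numpy, scipy, OpenCV 4.12 (cv2) and the standard library are available. Lean on these libraries where they do the work, as an engineer would, in place of code of your own. Each camera call takes 0.05 s, during which the arm holds its last target.

### The job

The brown egg in the egg cooker is done and too hot to touch. Lift the clear lid straight up off its two pins and set it down flat, rim down, on the wooden chopping board; then pick up the kitchen tongs, close their jaws on the brown egg and lift it at least 6 cm up out of its seat. Finish holding it there in the tongs, clear of the cooker and never touched by the gripper itself, and leave the white egg standing in its seat and the other things where they are.

Things in the scene. Friction and masses are not known exactly. Their poses are not given: they have to be found in the camera images.
- cooker: electric egg cooker, fixed: cream round housing 172 mm across, top 70 mm above the table. Origin: centre of its underside, on the table; x points from its black dial (front) to its back, z up. Two upright steel pins, 6 mm thick and rising 14 mm above the tray, stand at x = +92 and -92 mm on lugs that reach 102 mm from the centre
- lid: loose clear dome lid, 0.18 kg, 152 mm across, inside 78 mm high, black knob on top; at its x = +92 and -92 mm a black ear, 5 mm thick and reaching 104 mm out, with a 9 mm hole for the cooker's pin. Origin: centre of the rim's lower edge, 70 mm above the table at the start; z up to the knob. Raise it 75 mm to clear the eggs
- lid_knob (a point): middle of the lid's black knob, 100 mm above the lid's origin; the knob is round, 21 to 25 mm thick, from 87 to 111 mm above the origin
- board: wooden chopping board, fixed, 200 (its x) x 280 (its y) x 22 mm thick. Origin: centre of its underside, on the table
- tongs: steel kitchen tongs, 0.11 kg, lying flat, opening sideways; 26 mm high, 265 mm long, jaws 36 mm long in x. Origin: centre line, table height, midway between the two black grip pads (56 mm long, 24 high); x to the red jaws, y = line of closing. Hinge 95 mm behind the origin, jaw middles 115 mm ahead; all parts have their middle height 13 mm above it. Open: 50 mm over the pads, 76 mm between the jaws
- tongs_left: the tongs' arm and jaw on their +y side. Origin at the hinge axis. A spring holds the tongs open: about 5 N on each pad starts to close them, 6 N with the jaws 44 mm apart. To carry them open, squeeze the pads only to about 46 mm (jaws then about 66 mm apart); to hold the egg, close with 25 to 60 N
- tongs_right: the tongs' arm and jaw on their -y side; both arms move together. Origin at the hinge axis
- brown_egg: brown hen's egg, 60 g, 44 mm thick, 57 mm high, standing blunt end up in a seat. Origin: its centre, 98 mm above the table at the start; z up
- white_egg: white hen's egg of the same size in the opposite seat, 84 mm from the brown one. Origin: its centre; z up
- spice_jar: loose spice jar with a yellow cap, 42 mm across, 96 mm high, a bystander. Origin: centre of its underside
- tongs_jaws (a point): point midway between the red jaws, 115 mm ahead of the tongs' origin and 13 mm higher; jaws are 25 mm high, their faces slightly hollow (gaps given between their edges). Pads squeezed to 36 mm over their outsides: jaws parallel and 44 mm apart (2.2 mm at the jaws for 1 mm at the pads)
- tray_middle (a point): centre of the cooker's flat steel tray, on its top. Four steel ring seats (9 mm high, 37 mm outside) stand round it, 42 mm out at the cooker's +x, +y, -x, -y; the two eggs stand in the +y and -y seats, either way round, the others are empty
Not all that is in view belongs to the job. Leave any turquoise look-alike of the lid alone.

How it is judged (in metres and radians):
On the way, in this order (a step that is already met when the one before it is completed fails the run):
1. the lid lies flat on the chopping board, let go (z of lid in the frame of board between 0.018 and 0.028 m and angle between lid's own z axis and vertical below 0.07 rad and contact force between lid and board above 0.5 N and contact force between the fingers and lid below 0.1 N), for 0.2 s.
2. the tongs are gripped and lifted off the table (contact force between the fingers and tongs above 1 N and height (world z) of tongs above 0.03 m), for 0.2 s.
3. the brown egg is held between both jaws and lifted at least 5 cm (height (world z) of brown_egg above 0.148 m and contact force between each of tongs_left, tongs_right and brown_egg above 0.5 N and contact force between the fingers and tongs above 1 N and contact force between each of tongs, brown_egg and cooker below 0.1 N), for 0.3 s.
At the end, for the whole second after the job is handed in: brown egg pressed by both jaws of the gripped tongs, its centre at least 50 mm above where it stood, tongs and egg off the cooker; lid at rest flat (4 degrees) and rim down on the board; white egg moved under 12 mm and within 17 degrees of upright (all of step 3 and z of lid in the frame of board between 0.018 and 0.028 m and angle between lid's own z axis and vertical below 0.07 rad and contact force between lid and board above 0.5 N and linear speed of lid below 0.02 m/s and linear speed of brown_egg below 0.05 m/s and distance of white_egg from where it was at the start of the episode below 0.012 m and angle between white_egg's own z axis and vertical below 0.3 rad); the arm keeps its last pose, push and grip.
It fails at once if the hot egg is touched by the gripper or arm (contact force between any of the fingers, the arm and brown_egg above 0.3 N).
It fails at once if the spice jar is pushed more than 25 mm or knocked over (distance of spice_jar from where it was at the start of the episode above 0.025 m or angle between spice_jar's own z axis and vertical above 0.6 rad).
It also fails if it takes over 58 s, if anything falls off the work surface, if the arm or the gripper's body presses on something with over 40 N, if the wrist force passes 120 N, or if a joint passes its speed limit or range.

## Working session

There is one attempt and no reset: what is moved stays moved. The work goes in short steps, Python scripts to look and compute and a tool call to move; the robot and the scene stay as the last step left them, time stands still between calls to the robot, and variables do not carry over. Pictures are saved under pics/ and viewed, and the job is handed in when it is done.

Besides the shell and the picture viewer there is one more tool, called after "Request:" in YAML: its name, and indented under it one key for each argument. send_rows: Moves the arm, as the interface text tells. Its arguments: {"type":"object","properties":{"commands":{"type":"array","items":{"type":"array","items":{"type":"array","items":{"type":"number","minimum":-1,"maximum":1}}}},"jaw":{"type":"number"},"force":{"type":"number"}},"required":["commands"]}

```bash
mkdir -p pics; ls
cat > h.py <<'E'
import numpy as np, cv2
from workcell import env
def grab(n,fn):
    c=env.get_calibration(n); im,d=env.grab_frame(n)
    cv2.imwrite('pics/'+fn+'.png',im[:,:,::-1]); np.savez('pics/'+fn+'.npz',im=im,d=d,K=c['mtx'],T=c['camera_from_world'])
def load(fn):
    z=np.load('pics/'+fn+'.npz'); return z['im'],z['d'],z['K'],z['T']
def ray(K,T,u,v):
    p=np.array([(u-K[0,2])/K[0,0],-(v-K[1,2])/K[1,1],-1.0]); R=T[:3,:3]
    return -R.T@T[:3,3], R.T@p
def onz(K,T,u,v,z):
    o,r=ray(K,T,u,v); return o+r*(z-o[2])/r[2]
def cloud(d,K,T):
    v,u=np.mgrid[:d.shape[0],:d.shape[1]]
    p=np.stack([(u-K[0,2])/K[0,0]*d,-(v-K[1,2])/K[1,1]*d,-d],-1)
    return (p-T[:3,3])@T[:3,:3]
def proj(K,T,p):
    q=T[:3,:3]@np.asarray(p,float)+T[:3,3]; return K[0,2]+K[0,0]*q[0]/-q[2],K[1,2]-K[1,1]*q[1]/-q[2]
E
python3 - <<'E'
from h import *
print(env.state()); print({k:v for k,v in env.get_calibration('top').items() if k not in('mtx',)})
grab('top','top0');grab('side','side0')
E
```

```text
pics
{'time_s': 0.0, 'qpos': array([-6.66934586e+01,  1.83506524e+01,  8.97062510e+01, -3.18147982e-03,
        7.20456658e+01, -1.14732918e+00]), 'qvel': array([-0.08209853, -0.12454504, -0.03871561, -0.00304061, -0.02847141,
       -0.07376783]), 'effort': array([-2.33485280e-04, -4.12454188e+01, -2.31973690e+01,  7.27198203e-02,
        4.53135360e-02, -1.41114838e-04]), 'ee_pos': array([ 237.79417948, -522.95717781,  213.13126564]), 'ee_rot': array([-179.45815179,   89.89738623,  114.9967022 ]), 'force': array([-0.31467505,  0.20899049,  1.03266009]), 'torque': array([ 0.0039909 ,  0.01506167, -0.0007154 ]), 'gripper_width': 91.21294843163481}
{'camera_from_world': array([[ 3.86686840e-03, -9.99916726e-01, -1.23121286e-02,
        -3.29645736e+01],
       [ 9.82625461e-01,  1.51475972e-03,  1.85593397e-01,
        -3.67194191e+02],
       [-1.85559292e-01, -1.28158763e-02,  9.82549491e-01,
        -1.48342457e+03],
       [ 0.00000000e+00,  0.00000000e+00,  0.00000000e+00,
         1.00000000e+00]])}
```

View pics/top0.png

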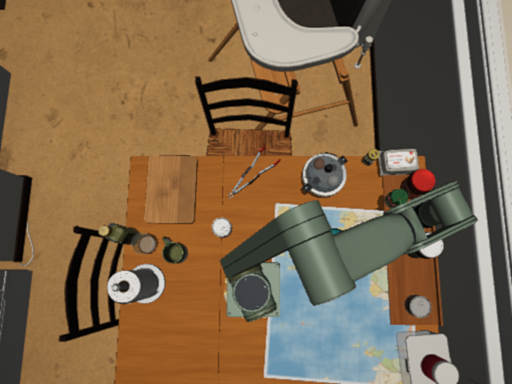

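View pics/side0.png

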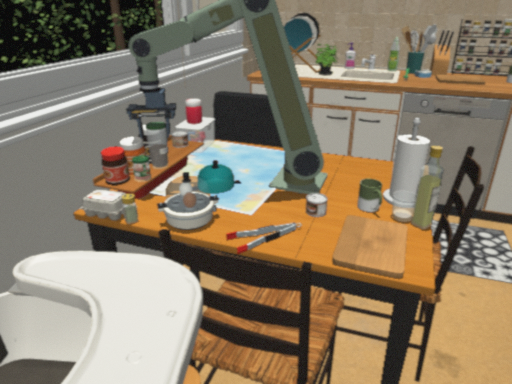

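The top view shows the cooker at about (325,175), tongs near (255,170), the board at (170,188) and the jar at (372,156). The turquoise look-alike lid is on the map, under the arm. I'll zoom in next.

Run:
```python
from h import *
im,d,K,T=load('top0')
c=im[130:240,130:400,::-1]; cv2.imwrite('pics/t0z.png',cv2.resize(c,None,fx=2.95,fy=2.95,interpolation=cv2.INTER_CUBIC))
im2,_,_,_=load('side0')
c=im2[150:280,70:420,::-1]; cv2.imwrite('pics/s0z.png',cv2.resize(c,None,fx=2.2,fy=2.2,interpolation=cv2.INTER_CUBIC))
P=cloud(d,K,T)
for n,(u,v) in dict(knob=(325,172),rimL=(306,180),board=(170,188),table=(220,190),chairback=(245,100),chairseat=(250,143),jar=(372,157),tray=(400,160),base=(253,293)).items(): print(n,P[v,u].round(0))
print(K)
```

```text
knob [ 427. -268.  148.]
rimL [ 415. -206.   66.]
board [393. 339.  17.]
table [387. 138.   4.]
chairback [776.  40.   9.]
chairseat [ 679.   30. -277.]
jar [ 500. -459.   95.]
tray [ 495. -576.   70.]
base [ -4.  -7. 211.]
[[381.68551208   0.         261.63077312]
 [  0.         381.68551208 193.52456391]
 [  0.           0.           1.        ]]
```

View pics/t0z.png

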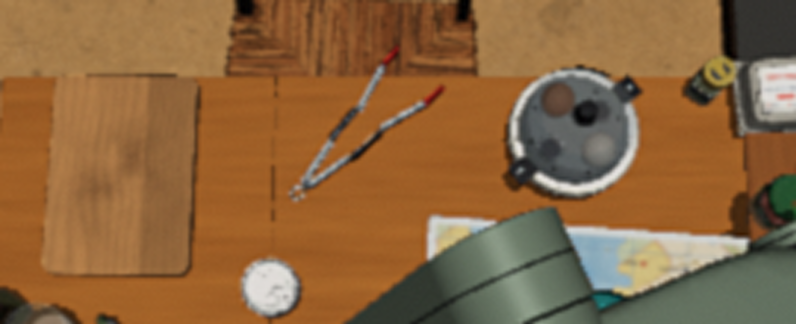

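View pics/s0z.png

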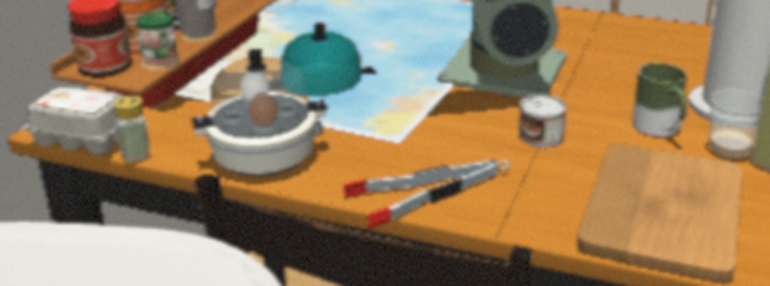

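Zoomed top view: the brown egg is at (558,98) and the white egg at (600,150), both under the lid. The lid ears are at (628,88) and (520,172). The tongs hinge is at (297,190), with the jaws at (390,57) and (434,95). Next I'll measure these in world coordinates.

Run:
```python
from h import *
im,d,K,T=load('top0')
zz=lambda u,v:(u/2.95+130-.3,v/2.95+130-.3)
def w(n,u,v,z): print(n,onz(K,T,*zz(u,v),z).round(1))
w('ear1',628,88,73);w('ear2',520,172,73);w('knob',586,112,181);w('brown',558,98,115);w('white',600,150,115)
w('hinge',297,190,13);w('jawL',390,57,26);w('jawR',434,95,26);w('padL',343,122,25);w('padR',368,143,25)
w('b1',55,75,22);w('b2',200,77,22);w('b3',190,273,22);w('b4',43,270,22);w('jar',717,72,96)
P=cloud(d,K,T)
m=(P[...,2]>100)&(P[...,0]>300)&(np.abs(P[...,1]+265)<100)
hs=cv2.cvtColor(im,cv2.COLOR_RGB2HSV)
# board contour
mb=cv2.inRange(P[...,2].astype(np.float32),10,35)&cv2.inRange(P[...,1].astype(np.float32),200,480)
mb=cv2.inRange(hs,(8,60,90),(22,170,220))&mb
cs,_=cv2.findContours(mb,0,2);c=max(cs,key=cv2.contourArea);r=cv2.minAreaRect(c);print(r)
for p in cv2.boxPoints(r):print(onz(K,T,*p,22).round(1))
im2,d2,K2,T2=load('side0')
print('side cam',(-T2[:3,:3].T@T2[:3,3]).round(0))
# knob in side: crop (255,58)/2.2+ (70,150)
o,r1=ray(K2,T2,255/2.2+70-.3,60/2.2+150-.3); o1,ra=ray(K,T,*zz(586,112))
A=np.stack([r1,-ra],1);s=np.linalg.lstsq(A,o1-o,rcond=None)[0];print('knob2view',(o+r1*s[0]).round(1),(o1+ra*s[1]).round(1))
```

```text
ear1 [ 496.3 -350.    73. ]
ear2 [ 382.  -204.3   73. ]
knob [ 435.3 -275.2  181. ]
brown [ 471.  -250.7  115. ]
white [ 402.3 -302.7  115. ]
hinge [368.7  94.4  13. ]
jawL [554.  -32.3  26. ]
jawR [499.5 -93.   26. ]
padL [461.5  31.9  25. ]
padR [432.   -2.6  25. ]
b1 [529.2 433.5  22. ]
b2 [526.3 231.4  22. ]
b3 [253.4 235.2  22. ]
b4 [257.  433.6  22. ]
jar [ 511.6 -462.5   96. ]
((170.26687622070312, 188.5944366455078), (50.372955322265625, 68.69039916992188), 2.385944128036499)
[254.4 435.9  22. ]
[537.2 441.5  22. ]
[528.3 234.   22. ]
[246.6 235.4  22. ]
side cam [1504.  363.  710.]
knob2view [ 439.6 -277.5  163.1] [ 439.9 -278.2  163.3]
```

```bash
cat >> h.py <<'E'
from scipy.spatial.transform import Rotation as Ro
def rot(): return Ro.from_euler('xyz',env.state()['ee_rot'],degrees=True)
def rel(target,dyaw=0):
    """world target pos -> tool-axis shift in 0.1 m units; dyaw world deg"""
    s=env.state(); R=rot(); d=R.inv().apply(np.asarray(target,float)-s['ee_pos'])/100
    w=R.inv().apply([0,0,np.radians(dyaw)])/(2*np.pi)
    print('pos',s['ee_pos'].round(1),'t',round(s['time_s'],2),'w',round(s['gripper_width'],1),'F',s['force'].round(1)); print('shift',d.round(3),'turn',w.round(4))
    R=R.as_matrix(); print('axes cols x,y,z:\n',R.round(3), 'z-heading',np.degrees(np.arctan2(R[1,2],R[0,2])).round(1),'q',s['qpos'].round(0))
E
python3 - <<'E'
from h import *
rel([439,-278,280])
c=env.get_calibration('wrist');T=c['camera_from_world'];o=-T[:3,:3].T@T[:3,3];print(o,-T[2,:3],c['mtx'][0])
E
```

```text
pos [ 237.8 -523.   213.2] t 0.1 w 91.3 F [-0.4  0.6  0.5]
shift [-0.666  2.845 -1.399] turn [0. 0. 0.]
axes cols x,y,z:
 [[-0.001  0.91   0.414]
 [ 0.001  0.414 -0.91 ]
 [-1.     0.    -0.002]] z-heading -65.5 q [-67.  18.  90.  -0.  72.  -1.]
[ 313.97104624 -489.20866531  383.43988472] [-0.26940499 -0.12017609 -0.95549917] [290.85359485   0.         257.15144573]
```

Request:
send_rows:
  commands:
    - [[-0.25, 0.2, -0.1, 0, 0, 0], [-0.5, 0.5, -0.25, 0, 0, 0], [-0.66, 0.75, -0.37, 0, 0, 0], [-0.66, 1.0, -0.49, 0, 0, 0]]
  jaw: -1

```text
time_s: 0.6
ee_pos: [309.6, -437.1, 281.2]
ee_rot: [9.9, 89.9, -55.7]
force: [0.4, -0.1, 0.2]
gripper_width: 91.0
```

Request:
send_rows:
  commands:
    - [[0, 0.25, -0.12, 0, 0, 0], [0, 0.5, -0.25, 0, 0, 0], [0, 0.75, -0.37, 0, 0, 0], [0, 1.0, -0.49, 0, 0, 0]]

```text
time_s: 1.1
ee_pos: [379.8, -350.5, 279.5]
ee_rot: [-158.7, 90.0, 135.7]
force: [1.1, 0.2, -0.2]
gripper_width: 90.5
```

Request:
send_rows:
  commands:
    - [[0, 0.25, -0.12, 0, 0, 0], [0, 0.5, -0.25, 0, 0, 0], [0, 0.75, -0.37, 0, 0, 0], [0, 0.84, -0.42, 0, 0, 0], [0, 0.84, -0.42, 0, 0, 0]]

```text
time_s: 1.72
ee_pos: [438.5, -278.3, 279.7]
ee_rot: [-100.5, 90.0, -165.9]
force: [-0.7, -0.2, 0.2]
gripper_width: 91.2
```

Run:
```python
from h import *
rel([439,-278,280])
grab('wrist','w1');grab('top','top1')
im,d,K,T=load('w1');print(proj(K,T,[439,-277.5,181]),proj(K,T,[439,-277.5,157]))
```

```text
pos [ 438.5 -278.3  279.7] t 1.73 w 91.2 F [-0.7 -0.2  0.2]
shift [-0.003  0.006 -0.001] turn [0. 0. 0.]
axes cols x,y,z:
 [[-0.001  0.91   0.415]
 [-0.     0.415 -0.91 ]
 [-1.    -0.001 -0.   ]] z-heading -65.5 q [-34.  11.  90.  -0.  79.  32.]
(np.float64(256.3321786108886), np.float64(185.87735095870121)) (np.float64(256.40919813803), np.float64(179.13607516744787))
```

View pics/w1.png

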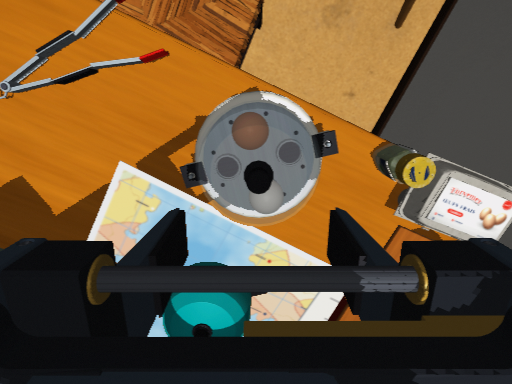

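The wrist view shows the knob at (258,177), the ears' holes at about (190,175) and (328,143), the brown egg at (250,130), and the tongs at upper left. I'll refine from these.

Run:
```python
from h import *
im,d,K,T=load('w1')
cv2.imwrite('pics/w1z.png',cv2.resize(im[80:240,160:360,::-1],None,fx=3.5,fy=3.5,interpolation=cv2.INTER_CUBIC))
g=cv2.cvtColor(im,cv2.COLOR_RGB2GRAY)
m=cv2.inRange(g,0,40);m[215:]=0
cs,_=cv2.findContours(m,0,2)
for c in cs:
    if 60<cv2.contourArea(c)<3000:
        (u,v),r=cv2.minEnclosingCircle(c)
        if 170<u<350: print(u,v,r,cv2.contourArea(c),[onz(K,T,u,v,z).round(1) for z in (73,170)])
```

```text
339.0 213.5 9.013978004455566 68.0 [array([ 419.8, -412.6,   73. ]), array([ 444.2, -369.3,  170. ])]
175.0 213.0 9.055485725402832 69.0 [array([ 325.5, -204. ,   73. ]), array([ 374.2, -214.3,  170. ])]
191.0773162841797 174.34793090820312 13.29292106628418 306.0 [array([ 387.1, -204.7,   73. ]), array([ 419.9, -214.8,  170. ])]
258.4592590332031 176.9075164794922 16.279390335083008 692.0 [array([ 421.3, -288.3,   73. ]), array([ 445.3, -276.9,  170. ])]
320.06756591796875 144.3378448486328 11.711030006408691 166.5 [array([ 494.3, -342.8,   73. ]), array([ 499.5, -317.4,  170. ])]
250.0 34.0 35.73523712158203 177.5 [array([ 574.4, -207.5,   73. ]), array([ 559. , -216.9,  170. ])]
```

View pics/w1z.png

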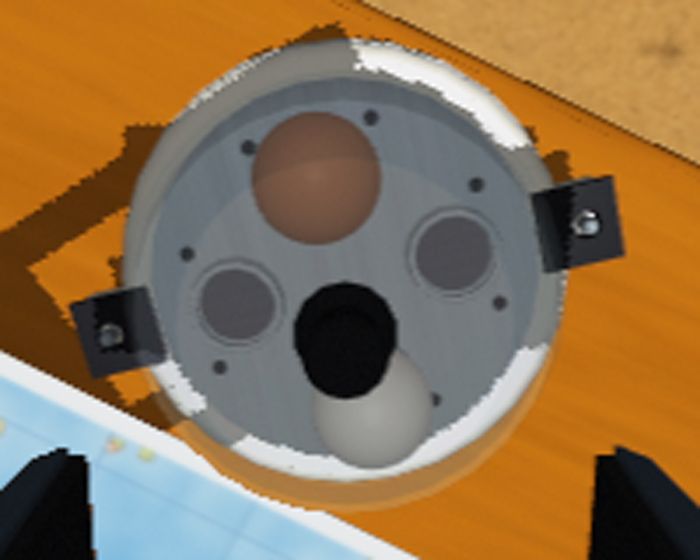

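Run:
```python
from h import *
im,d,K,T=load('w1')
f=lambda u,v,z:onz(K,T,u/3.5+160-.35,v/3.5+80-.35,z)
a=f(587,224,84);b=f(110,336,84);print(a.round(1),b.round(1),'mid',((a+b)/2).round(1),np.linalg.norm(a-b),np.degrees(np.arctan2(*(a-b)[1::-1])))
print('knobtop',f(345,348,181),'brown',f(316,180,98),'white',f(372,408,98))
im,d,K,T=load('top1')
cv2.imwrite('pics/t1z.png',cv2.resize(im[130:230,200:360,::-1],None,fx=5,fy=5,interpolation=cv2.INTER_CUBIC))
```

```text
[ 499.5 -347.9   84. ] [ 389.2 -206.5   84. ] mid [ 444.3 -277.2   84. ] 179.36443348357633 -52.06018529880108
knobtop [ 445.96951631 -276.32540287  181.        ] brown [ 474.90711662 -252.4746442    98.        ] white [ 408.14832673 -304.71241008   98.        ]
```

View pics/t1z.png

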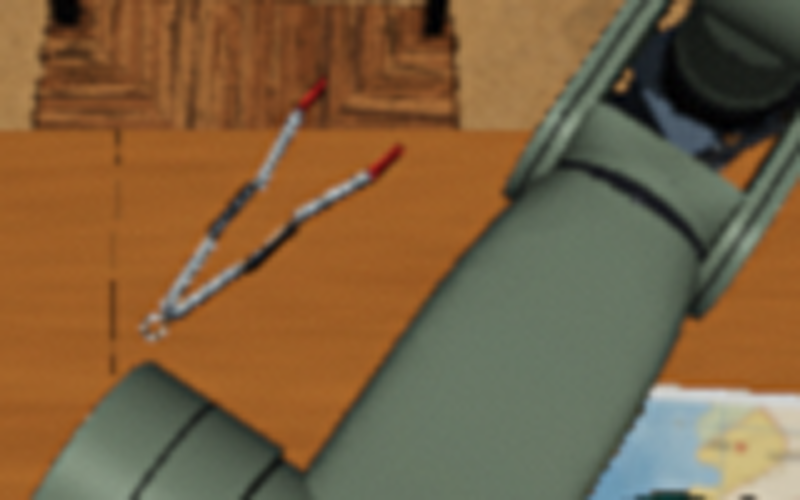

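Run:
```python
from h import *
im,d,K,T=load('w1');P=cloud(d,K,T)
for n,(u,v) in dict(knob=(258,178),pinA=(327,143),pinB=(191,175),earA=(331,147),egg=(250,130),knobL=(255,170)).items(): print(n,P[v,u].round(1))
rel([442.5,-277,159])
```

```text
knob [ 446.8 -275.7  180.6]
pinA [ 499.9 -348.    80.8]
pinB [ 389.  -205.8   81.3]
earA [ 497.2 -357.1   74.2]
egg [ 481.4 -250.9  146.8]
knobL [ 452.1 -270.1  177.5]
pos [ 438.1 -278.9  279.8] t 1.82 w 91.3 F [ 0.8 -0.4  0.1]
shift [1.208 0.049 0.   ] turn [0. 0. 0.]
axes cols x,y,z:
 [[-0.001  0.91   0.414]
 [-0.     0.414 -0.91 ]
 [-1.    -0.001  0.   ]] z-heading -65.6 q [-34.  11.  90.  -0.  79.  32.]
```

Request:
send_rows:
  commands:
    - [[0.2, 0.05, 0, 0, 0, 0], [0.45, 0.05, 0, 0, 0, 0], [0.7, 0.05, 0, 0, 0, 0], [0.9, 0.05, 0, 0, 0, 0], [0.9, 0.05, 0, 0, 0, 0]]

```text
time_s: 2.45
ee_pos: [441.7, -276.5, 188.7]
ee_rot: [-142.3, 89.8, 152.1]
force: [-0.8, 0.4, 0.5]
gripper_width: 91.2
```

Run:
```python
from h import *
rel([442.5,-277,159])
grab('wrist','w2');grab('side','side2')
im,d,K,T=load('w2');s=env.state()
a=im[80:384,100:420,::-1]; cv2.imwrite('pics/w2z.png',cv2.resize(a,None,fx=2,fy=1.9,interpolation=cv2.INTER_CUBIC))
im,d,K,T=load('side2');cv2.imwrite('pics/s2z.png',cv2.resize(im[90:270,90:330,::-1],None,fx=3,fy=3,interpolation=cv2.INTER_CUBIC))
```

```text
pos [ 441.7 -276.5  188.7] t 2.45 w 91.2 F [-0.8  0.4  0.5]
shift [0.297 0.006 0.008] turn [0. 0. 0.]
axes cols x,y,z:
 [[-0.003  0.911  0.413]
 [ 0.002  0.413 -0.911]
 [-1.    -0.002 -0.003]] z-heading -65.6 q [-33.  15.  99.  -0.  67.  32.]
```

View pics/w2z.png

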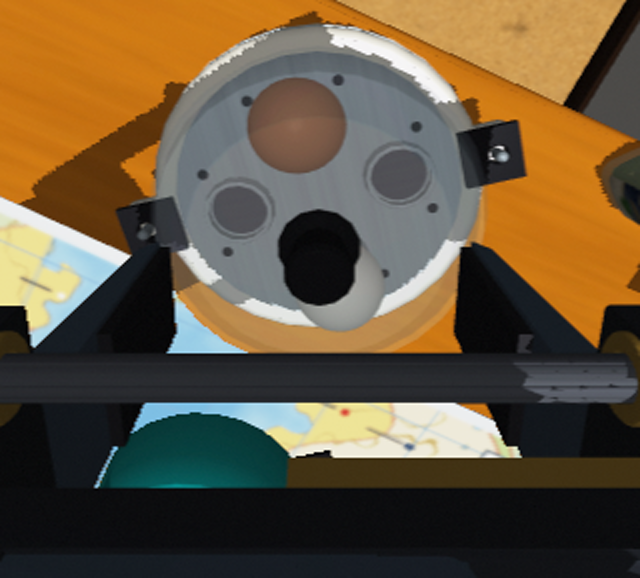

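View pics/s2z.png

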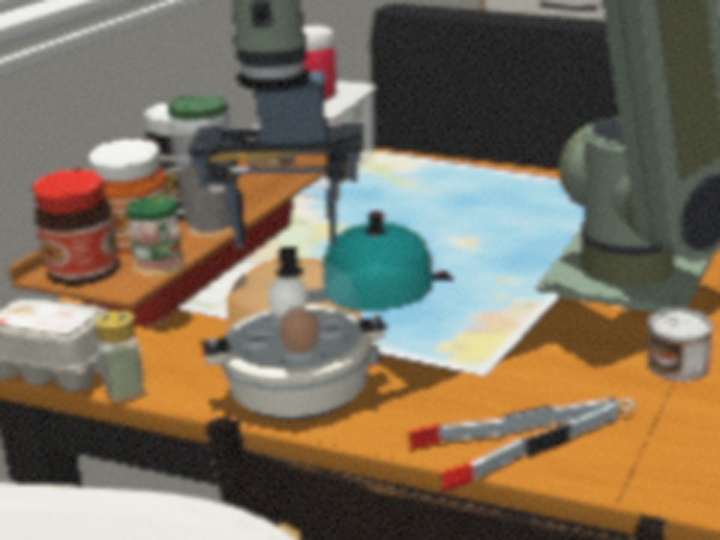

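Knob sits midway between the fingertips (319 vs 316 in the zoom). I'll descend and close.

Run:
```python
from h import *
im,d,K,T=load('w2'); print(onz(K,T,259,222,181), onz(K,T,259.3,208,157),onz(K,T,259.3,213,170))
```

```text
[ 445.68279417 -276.47193985  181.        ] [ 446.27494401 -276.52011339  157.        ] [ 447.50831374 -275.90510613  170.        ]
```

Request:
send_rows:
  commands:
    - [[0.1, 0.01, 0.0, 0, 0, 0], [0.2, 0.02, 0.0, 0, 0, 0], [0.3, 0.02, 0.0, 0, 0, 0], [0.3, 0.02, 0.0, 0, 0, 0]]

```text
time_s: 3.05
ee_pos: [444.4, -275.1, 158.8]
ee_rot: [-145.7, 89.9, 148.8]
force: [0.9, -0.3, 1.2]
gripper_width: 91.1
```

Request:
send_rows:
  commands:
    - [[0, 0, 0, 0, 0, 0], [0, 0, 0, 0, 0, 0], [0, 0, 0, 0, 0, 0], [0, 0, 0, 0, 0, 0], [0, 0, 0, 0, 0, 0], [0, 0, 0, 0, 0, 0]]
  jaw: 1
  force: 15

```text
time_s: 3.8
ee_pos: [445.0, -275.5, 160.0]
ee_rot: [-13.0, 90.0, -78.5]
force: [-0.3, -0.8, 0.5]
gripper_width: 33.7
```

Request:
send_rows:
  commands:
    - [[0, 0, 0, 0, 0, 0], [0, 0, 0, 0, 0, 0], [0, 0, 0, 0, 0, 0]]

```text
time_s: 4.18
ee_pos: [445.0, -275.6, 159.9]
ee_rot: [1.4, 90.0, -64.1]
force: [-0.1, -0.7, 0.7]
gripper_width: 22.6
```

Request:
send_rows:
  commands:
    - [[0, 0, 0, 0, 0, 0], [-0.08, 0, 0, 0, 0, 0], [-0.18, 0, 0, 0, 0, 0], [-0.3, 0, 0, 0, 0, 0], [-0.45, 0, 0, 0, 0, 0], [-0.6, 0, 0, 0, 0, 0], [-0.8, 0, 0, 0, 0, 0], [-1, 0, 0, 0, 0, 0], [-1, 0, 0, 0, 0, 0]]

```text
time_s: 5.3
ee_pos: [445.8, -276.1, 262.1]
ee_rot: [31.8, 89.7, -33.7]
force: [-0.3, -0.4, -1.5]
gripper_width: 22.5
```

Run:
```python
from h import *
rel([391.5,334,250])
grab('side','side3');grab('wrist','w3')
im,d,K,T=load('side3');a=cv2.resize(im[90:270,90:330,::-1],None,fx=2.2,fy=2.2,interpolation=cv2.INTER_CUBIC)
cv2.imwrite('pics/s3z.png',a)
```

```text
pos [ 445.8 -276.1  262.1] t 5.3 w 22.5 F [-0.3 -0.4 -1.5]
shift [ 0.104  2.031 -5.779] turn [0. 0. 0.]
axes cols x,y,z:
 [[ 0.004  0.91   0.414]
 [-0.003  0.414 -0.91 ]
 [-1.     0.002  0.004]] z-heading -65.5 q [-33.  12.  91.  -0.  76.  33.]
```

View pics/s3z.png

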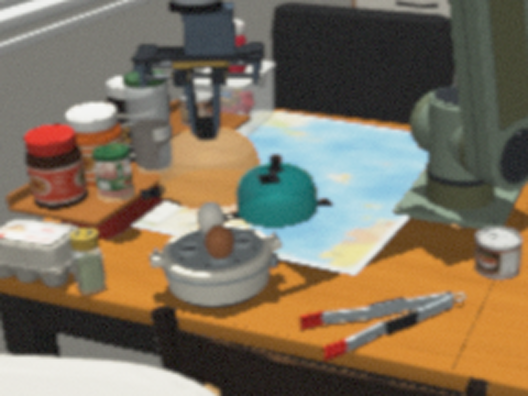

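View pics/w3.png

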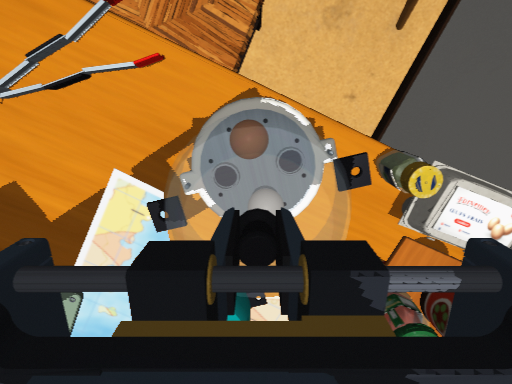

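Lid is off the pins, hanging level and about 100 mm up. I'll carry it over to the board.

Request:
send_rows:
  commands:
    - [[0, 0.05, -0.15, 0, 0, 0], [0.02, 0.15, -0.45, 0, 0, 0], [0.02, 0.25, -0.7, 0, 0, 0], [0.02, 0.34, -0.96, 0, 0, 0]]

```text
time_s: 5.9
ee_pos: [435.3, -172.1, 257.1]
ee_rot: [-150.2, 89.9, 144.2]
force: [0.3, 0.3, -1.6]
gripper_width: 22.5
```

Request:
send_rows:
  commands:
    - [[0, 0.12, -0.33, 0, 0, 0], [0, 0.23, -0.65, 0, 0, 0], [0, 0.34, -0.96, 0, 0, 0]]

```text
time_s: 6.28
ee_pos: [426.2, -70.6, 257.2]
ee_rot: [-141.5, 89.9, 153.0]
force: [-0.9, -0.6, -1.8]
gripper_width: 22.2
```

Request:
send_rows:
  commands:
    - [[0, 0.12, -0.33, 0, 0, 0], [0, 0.23, -0.65, 0, 0, 0], [0, 0.34, -0.96, 0, 0, 0]]

```text
time_s: 6.65
ee_pos: [417.2, 30.6, 257.3]
ee_rot: [-125.0, 89.9, 169.4]
force: [0.8, 0.5, -1.6]
gripper_width: 22.5
```

Request:
send_rows:
  commands:
    - [[0, 0.12, -0.33, 0, 0, 0], [0, 0.23, -0.65, 0, 0, 0], [0, 0.34, -0.96, 0, 0, 0]]

```text
time_s: 7.02
ee_pos: [408.3, 131.8, 257.3]
ee_rot: [-108.9, 89.9, -174.4]
force: [0.4, 0.4, -2.2]
gripper_width: 22.2
```

Request:
send_rows:
  commands:
    - [[0, 0.12, -0.33, 0, 0, 0], [0, 0.23, -0.65, 0, 0, 0], [0, 0.34, -0.96, 0, 0, 0]]

```text
time_s: 7.4
ee_pos: [399.4, 233.1, 257.2]
ee_rot: [-94.9, 89.9, -160.4]
force: [-0.2, -0.1, -1.7]
gripper_width: 22.6
```

Request:
send_rows:
  commands:
    - [[0, 0.12, -0.3, 0, 0, 0], [0, 0.23, -0.58, 0, 0, 0], [0, 0.3, -0.78, 0, 0, 0], [0, 0.34, -0.9, 0, 0, 0], [0, 0.34, -0.96, 0, 0, 0], [0, 0.34, -0.96, 0, 0, 0], [0, 0.34, -0.96, 0, 0, 0]]

```text
time_s: 8.28
ee_pos: [392.3, 332.6, 258.0]
ee_rot: [-9.1, 90.0, -74.7]
force: [-0.1, -0.7, -1.9]
gripper_width: 22.3
```

Run:
```python
from h import *
rel([391.5,334,113])
grab('side','side4');grab('wrist','w4');grab('top','top4')
im,d,K,T=load('side4');a=cv2.resize(im[60:300,260:512,::-1],None,fx=2.2,fy=2.2,interpolation=cv2.INTER_CUBIC)
cv2.imwrite('pics/s4z.png',a)
```

```text
pos [392.3 332.6 258. ] t 8.28 w 22.3 F [-0.1 -0.7 -1.9]
shift [ 1.45e+00 -1.00e-03 -1.70e-02] turn [0. 0. 0.]
axes cols x,y,z:
 [[ 0.     0.911  0.413]
 [-0.     0.413 -0.911]
 [-1.    -0.     0.   ]] z-heading -65.6 q [ 39.  11.  93.  -0.  76. 105.]
```

View pics/s4z.png

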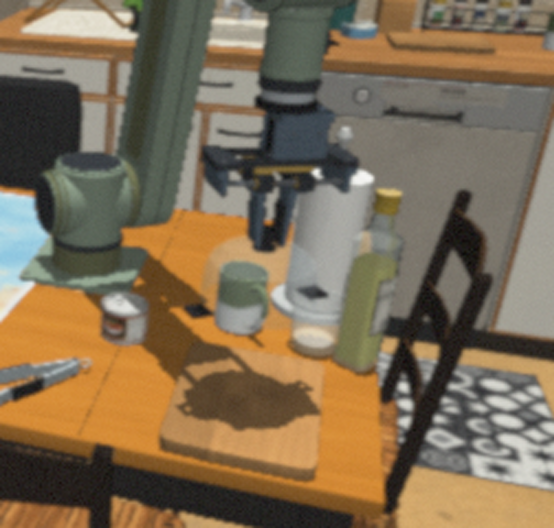

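View pics/w4.png

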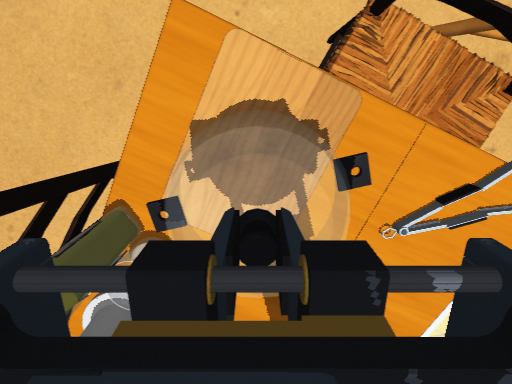

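View pics/top4.png

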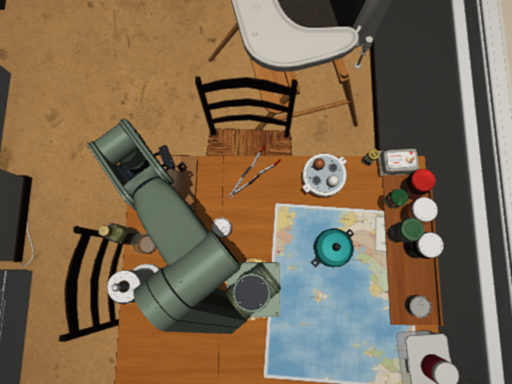

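Run:
```python
from h import *
im,d,K,T=load('top0');P=cloud(d,K,T)
m=(P[...,2]>40)&(P[...,1]>200)&(P[...,1]<560)&(P[...,0]>100)&(P[...,0]<600)
q=P[m]; 
for lo,hi in((40,100),(100,200),(200,400)):
    k=q[(q[:,2]>lo)&(q[:,2]<hi)]; k=k[np.hypot(k[:,0]-391,k[:,1]-334)<260]
    dd=np.hypot(k[:,0]-391,k[:,1]-334);o=np.argsort(dd)[:200:20];print(lo,hi,len(k));print(np.c_[k[o],dd[o]].round(0))
```

```text
40 100 304
[[196. 339.  57. 195.]
 [186. 338.  88. 205.]
 [186. 383.  89. 211.]
 [210. 453.  65. 216.]
 [227. 477.  54. 218.]
 [197. 441.  40. 221.]
 [167. 319.  99. 225.]
 [169. 381.  66. 227.]
 [193. 454.  92. 231.]
 [190. 457.  83. 236.]]
100 200 172
[[215. 457. 179. 215.]
 [210. 453. 149. 216.]
 [228. 479. 153. 218.]
 [202. 449. 169. 222.]
 [195. 452. 161. 229.]
 [191. 458. 163. 235.]
 [184. 458. 120. 242.]
 [178. 463. 194. 249.]
 [172. 466. 137. 256.]]
200 400 280
[[213. 456. 201. 216.]
 [208. 457. 215. 221.]
 [204. 458. 221. 225.]
 [207. 469. 221. 228.]
 [207. 471. 223. 230.]
 [205. 473. 278. 232.]
 [211. 485. 281. 235.]
 [195. 468. 280. 237.]
 [190. 466. 217. 240.]
 [184. 463. 205. 243.]]
```

Nothing stands within 195 mm of the drop point, so I'll lower.

Request:
send_rows:
  commands:
    - [[0.15, 0, 0, 0, 0, 0], [0.35, 0, 0, 0, 0, 0], [0.55, 0, 0, 0, 0, 0], [0.75, 0, 0, 0, 0, 0], [0.9, 0, 0, 0, 0, 0], [1, 0, 0, 0, 0, 0]]

```text
time_s: 9.18
ee_pos: [392.0, 332.9, 156.7]
ee_rot: [-71.6, 89.9, -137.2]
force: [0.6, 0.6, -1.6]
gripper_width: 22.8
```

Request:
send_rows:
  commands:
    - [[0.15, 0, 0, 0, 0, 0], [0.27, 0, 0, 0, 0, 0], [0.35, 0, 0, 0, 0, 0], [0.4, 0, 0, 0, 0, 0], [0.43, 0, 0, 0, 0, 0], [0.46, 0, 0, 0, 0, 0], [0.46, 0, 0, 0, 0, 0]]

```text
time_s: 10.05
ee_pos: [392.4, 333.4, 112.1]
ee_rot: [95.4, 90.0, 29.9]
force: [-0.6, 0.6, -1.3]
gripper_width: 22.3
```

Request:
send_rows:
  commands:
    - [[0.01, 0, 0, 0, 0, 0], [0.02, 0, 0, 0, 0, 0], [0.02, 0, 0, 0, 0, 0]]

```text
time_s: 10.42
ee_pos: [392.8, 333.7, 112.0]
ee_rot: [101.5, 89.9, 35.9]
force: [-2.1, -2.2, 10.4]
gripper_width: 22.8
```

Request:
send_rows:
  commands:
    - [[-0.01, 0, 0, 0, 0, 0], [-0.01, 0, 0, 0, 0, 0]]

```text
time_s: 10.68
ee_pos: [392.7, 333.5, 112.0]
ee_rot: [100.1, 89.9, 34.5]
force: [-0.1, -0.7, 7.5]
gripper_width: 22.5
```

Request:
send_rows:
  commands:
    - [[0, 0, 0, 0, 0, 0], [0, 0, 0, 0, 0, 0], [0, 0, 0, 0, 0, 0], [0, 0, 0, 0, 0, 0], [0, 0, 0, 0, 0, 0], [0, 0, 0, 0, 0, 0]]
  jaw: -0.1

```text
time_s: 11.42
ee_pos: [392.2, 333.3, 110.9]
ee_rot: [22.9, 90.0, -42.6]
force: [-0.3, -0.0, 0.1]
gripper_width: 50.1
```

Request:
send_rows:
  commands:
    - [[-0.15, 0, 0, 0, 0, 0], [-0.35, 0, 0, 0, 0, 0], [-0.6, 0, 0, 0, 0, 0], [-0.85, 0, 0, 0, 0, 0], [-1, 0, 0, 0, 0, 0], [-1, 0, 0, 0, 0, 0]]

```text
time_s: 12.18
ee_pos: [392.8, 333.7, 212.3]
ee_rot: [102.2, 89.8, 36.7]
force: [0.6, -0.7, 0.2]
gripper_width: 49.9
```

Run:
```python
from h import *
rel([447,15,212],-70)
grab('side','side5');grab('wrist','w5');grab('top','top5')
im,d,K,T=load('side5');a=cv2.resize(im[130:300,60:460,::-1],None,fx=2,fy=2,interpolation=cv2.INTER_CUBIC)
cv2.imwrite('pics/s5z.png',a)
```

```text
pos [392.8 333.7 212.3] t 12.18 w 49.9 F [ 0.6 -0.7  0.2]
shift [-2.000e-03 -8.250e-01  3.125e+00] turn [ 1.944e-01 -6.000e-04  1.000e-04]
axes cols x,y,z:
 [[ 0.002  0.91   0.414]
 [ 0.002  0.414 -0.91 ]
 [-1.     0.003 -0.001]] z-heading -65.5 q [ 39.  13.  98.  -0.  69. 105.]
```

View pics/s5z.png

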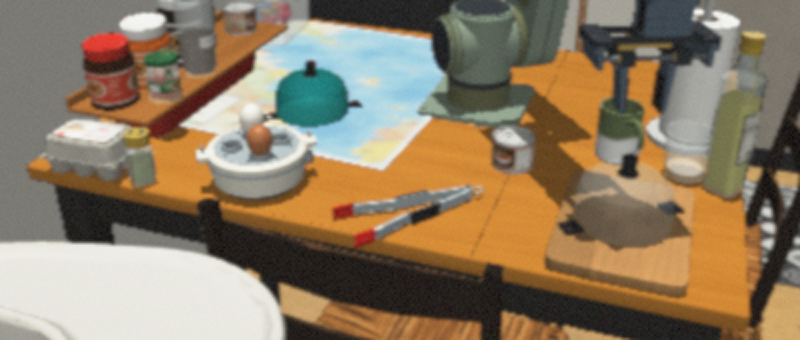

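View pics/w5.png

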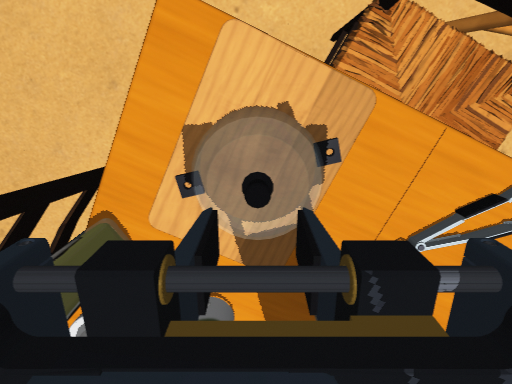

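The lid sits flat on the board, knob at (258,190) in the wrist view, with both ears over the board. Next I'll move above the tongs, turning about -70° on the way.

Request:
send_rows:
  commands:
    - [[0, -0.09, 0.33, 0, 0, 0], [-0.1, -0.18, 0.65, 0, 0, 0], [-0.2, -0.26, 1.0, 0, 0, 0]]
  jaw: -0.9

```text
time_s: 12.7
ee_pos: [409.4, 230.3, 229.9]
ee_rot: [-83.8, 89.8, -149.3]
force: [0.2, 0.5, -0.1]
gripper_width: 77.4
```

Request:
send_rows:
  commands:
    - [[0, -0.09, 0.33, 0, 0, 0], [0, -0.18, 0.65, 0, 0, 0], [0, -0.26, 1.0, 0, 0, 0]]

```text
time_s: 13.08
ee_pos: [427.2, 128.5, 229.9]
ee_rot: [-96.6, 89.9, -162.2]
force: [0.4, 0.7, 0.3]
gripper_width: 87.0
```

Request:
send_rows:
  commands:
    - [[0, -0.09, 0.3, 0.03, 0, 0], [0, -0.16, 0.6, 0.06, 0, 0], [0, -0.2, 0.85, 0.09, 0, 0], [0, -0.26, 1.0, 0.115, 0, 0], [0, -0.3, 1.0, 0.14, 0, 0], [0, -0.3, 1.0, 0.165, 0, 0], [0, -0.3, 1.0, 0.19, 0, 0], [0, -0.3, 1.0, 0.19, 0, 0], [0, -0.3, 1.0, 0.19, 0, 0]]

```text
time_s: 14.2
ee_pos: [441.5, 26.2, 230.4]
ee_rot: [-40.5, 89.9, -174.3]
force: [0.9, 0.4, 0.1]
gripper_width: 86.2
```

Run:
```python
from h import *
rel([447,15,232],0)
grab('wrist','w6')
```

```text
pos [441.5  26.2 230.4] t 14.2 w 86.2 F [0.9 0.4 0.1]
shift [-0.016  0.117  0.043] turn [0. 0. 0.]
axes cols x,y,z:
 [[-0.001  0.722 -0.692]
 [-0.    -0.692 -0.722]
 [-1.    -0.001  0.001]] z-heading -133.8 q [  2.   6. 104.  -0.  71. 136.]
```

View pics/w6.png

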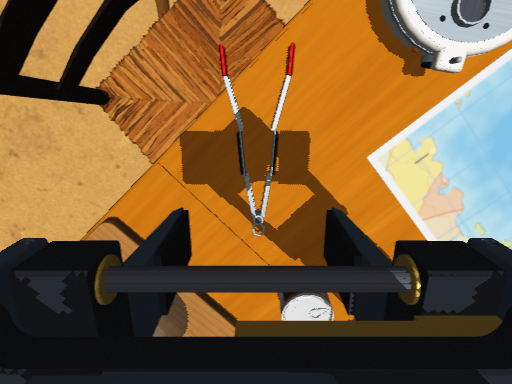

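Wrist view: tongs hinge at (258,228), pads around (240,150) and (276,150), red jaws around (223,60) and (291,60).

Run:
```python
from h import *
im,d,K,T=load('w6')
hs=cv2.cvtColor(im,cv2.COLOR_RGB2HSV)
m=cv2.inRange(hs,(0,170,90),(4,255,255))|cv2.inRange(hs,(172,150,90),(180,255,255));m[150:]=0
n,l,st,ce=cv2.connectedComponentsWithStats(m)
J=[]
for i in range(1,n):
    if st[i,4]>40: print(st[i],ce[i]); J.append(onz(K,T,*ce[i],26))
J=np.array(J);print('jaws',J.round(1),'mid',J.mean(0).round(1),np.linalg.norm(J[0]-J[-1]))
H=onz(K,T,258,227,22);print('hinge',H)
v=J.mean(0)-H;print('heading',np.degrees(np.arctan2(v[1],v[0])),np.linalg.norm(v[:2]),'origin',H+v*95/np.linalg.norm(v))
a=im[110:240,200:320,::-1];cv2.imwrite('pics/w6z.png',cv2.resize(a,None,fx=4.5,fy=4.5,interpolation=cv2.INTER_CUBIC))
```

```text
[287  43   8  32 146] [290.40410959  59.02054795]
[219  44   8  32 147] [222.61904762  59.55782313]
jaws [[504.8 -90.6  26. ]
 [560.2 -32.1  26. ]] mid [532.5 -61.4  26. ] 80.49168075197993
hinge [372.63419476  89.44588316  22.        ]
heading -43.329361745740854 219.7592848859311 origin [441.72776503  24.26851342  23.72887834]
```

View pics/w6z.png

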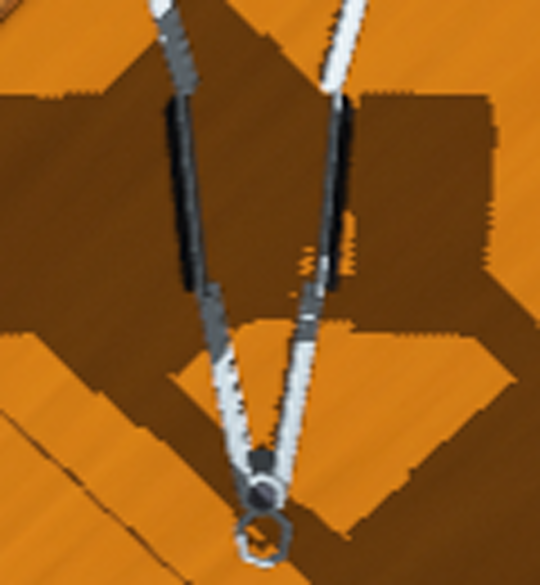

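Run:
```python
from h import *
im,d,K,T=load('w6')
f=lambda u,v,z:onz(K,T,u/4.5+200-.4,v/4.5+110-.4,z)
H=f(263,490,26);J=np.array([532.5,-61.4,26]);v=J-H;L=np.hypot(*v[:2]);print(H.round(1),L,np.degrees(np.arctan2(v[1],v[0])),'origin from jaws',(J-v*115/L).round(1),'from hinge',(H+v*95/L).round(1))
p=[f(*q,25) for q in((172,97),(190,290),(348,97),(333,290))];print(np.round(p,1),np.mean(p,0).round(1))
import sys; rel([441+0,24,60]); print(d[152,257])
```

```text
[383.3  79.1  26. ] 204.92589837616893 -43.29104112826829 origin from jaws [448.8  17.5  26. ] from hinge [452.5  14.   26. ]
[[488.1  14.4  25. ]
 [444.4  50.5  25. ]
 [453.5 -21.6  25. ]
 [415.   20.   25. ]] [450.3  15.8  25. ]
pos [441.6  26.2 230.5] t 14.25 w 86.8 F [-0.1 -0.4  1.2]
shift [1.705 0.012 0.019] turn [0. 0. 0.]
axes cols x,y,z:
 [[-0.001  0.721 -0.693]
 [-0.    -0.693 -0.721]
 [-1.    -0.001  0.001]] z-heading -133.8 q [  2.   6. 104.  -0.  71. 136.]
404.3106
```

Request:
send_rows:
  commands:
    - [[0.25, 0.06, 0.02, 0, 0, 0], [0.5, 0.12, 0.02, 0, 0, 0], [0.75, 0.12, 0.02, 0, 0, 0], [1, 0.12, 0.02, 0, 0, 0]]

```text
time_s: 14.75
ee_pos: [449.1, 16.4, 130.1]
ee_rot: [109.6, 90.0, -24.3]
force: [-0.3, -0.0, -0.4]
gripper_width: 86.3
```

Request:
send_rows:
  commands:
    - [[0.22, 0, 0, 0, 0, 0], [0.42, 0, 0, 0, 0, 0], [0.55, 0, 0, 0, 0, 0], [0.6, 0, 0, 0, 0, 0], [0.6, 0, 0, 0, 0, 0]]

```text
time_s: 15.38
ee_pos: [449.2, 16.4, 71.0]
ee_rot: [110.9, 90.0, -23.0]
force: [-0.3, -0.5, -0.5]
gripper_width: 86.6
```

Run:
```python
from h import *
rel([449,16.5,6],0)
grab('wrist','w7')
```

```text
pos [449.2  16.4  71. ] t 15.38 w 86.6 F [-0.3 -0.5 -0.5]
shift [ 0.65  -0.002  0.001] turn [0. 0. 0.]
axes cols x,y,z:
 [[ 0.     0.72  -0.694]
 [-0.    -0.694 -0.72 ]
 [-1.     0.    -0.   ]] z-heading -133.9 q [  1.  16. 117.  -0.  47. 135.]
```

View pics/w7.png

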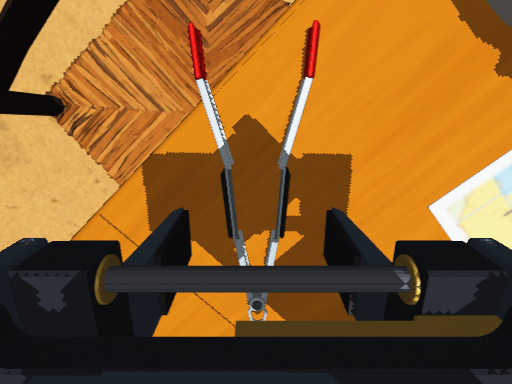

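Run:
```python
from h import *
im,d,K,T=load('w7'); print(proj(K,T,[449,16.5,25]),onz(K,T,257,203,25),onz(K,T,200,50,26)/2+onz(K,T,314.5,49,26)/2)
```

```text
(np.float64(256.45020347856934), np.float64(207.4420847865445)) [451.40685762  13.57061155  25.        ] [531.15910066 -63.5645858   26.        ]
```

Request:
send_rows:
  commands:
    - [[0.2, 0.02, 0, 0, 0, 0], [0.4, 0.02, 0, 0, 0, 0], [0.55, 0.02, 0, 0, 0, 0], [0.62, 0.02, 0, 0, 0, 0], [0.65, 0.02, 0, 0, 0, 0], [0.65, 0.02, 0, 0, 0, 0]]

```text
time_s: 16.18
ee_pos: [450.8, 15.1, 6.3]
ee_rot: [128.0, 90.0, -5.9]
force: [-0.2, -0.7, -0.4]
gripper_width: 86.9
```

Request:
send_rows:
  commands:
    - [[0, 0, 0, 0, 0, 0], [0, 0, 0, 0, 0, 0], [0, 0, 0, 0, 0, 0], [0, 0, 0, 0, 0, 0], [0, 0, 0, 0, 0, 0], [0, 0, 0, 0, 0, 0], [0, 0, 0, 0, 0, 0]]
  jaw: -0.01
  force: 20

```text
time_s: 17.05
ee_pos: [450.7, 15.0, 6.0]
ee_rot: [121.8, 90.0, -12.2]
force: [0.6, -0.3, 1.1]
gripper_width: 46.2
```

Request:
send_rows:
  commands:
    - [[-0.1, 0, 0, 0, 0, 0], [-0.25, 0, 0, 0, 0, 0], [-0.45, 0, 0, 0, 0, 0], [-0.7, 0, 0, 0, 0, 0], [-1, 0, 0, 0, 0, 0]]

```text
time_s: 17.68
ee_pos: [449.6, 15.1, 106.8]
ee_rot: [-44.4, 89.9, -178.4]
force: [0.6, -0.1, -0.8]
gripper_width: 46.1
```

Request:
send_rows:
  commands:
    - [[-0.2, 0, 0, 0, 0, 0], [-0.4, 0, 0, 0, 0, 0], [-0.55, 0, 0, 0, 0, 0], [-0.6, 0, 0, 0, 0, 0], [-0.6, 0, 0, 0, 0, 0]]

```text
time_s: 18.3
ee_pos: [450.2, 15.1, 166.0]
ee_rot: [-3.6, 90.0, -137.5]
force: [-0.1, -0.2, -1.4]
gripper_width: 45.9
```

Run:
```python
from h import *
rel([449,16.5,166],0)
grab('wrist','w8'); grab('side','side8');grab('top','top8')
im,d,K,T=load('side8');a=cv2.resize(im[100:300,60:460,::-1],None,fx=2,fy=2,interpolation=cv2.INTER_CUBIC)
cv2.imwrite('pics/s8z.png',a)
im,d,K,T=load('top8');a=cv2.resize(im[130:230,200:360,::-1],None,fx=5,fy=5,interpolation=cv2.INTER_CUBIC)
cv2.imwrite('pics/t8z.png',a)
```

```text
pos [450.2  15.1 166. ] t 18.3 w 45.9 F [-0.1 -0.2 -1.4]
shift [-0.    -0.018 -0.002] turn [0. 0. 0.]
axes cols x,y,z:
 [[-0.     0.72  -0.694]
 [-0.    -0.694 -0.72 ]
 [-1.    -0.     0.   ]] z-heading -133.9 q [  0.   9. 109.  -0.  61. 134.]
```

View pics/w8.png

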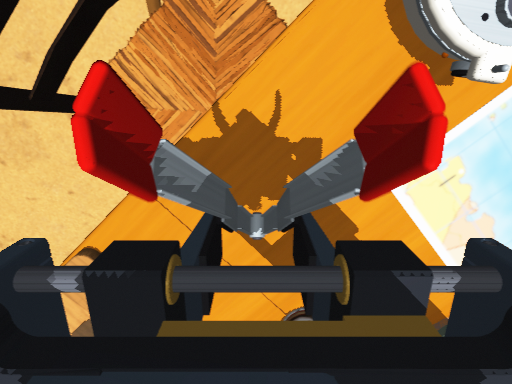

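View pics/s8z.png

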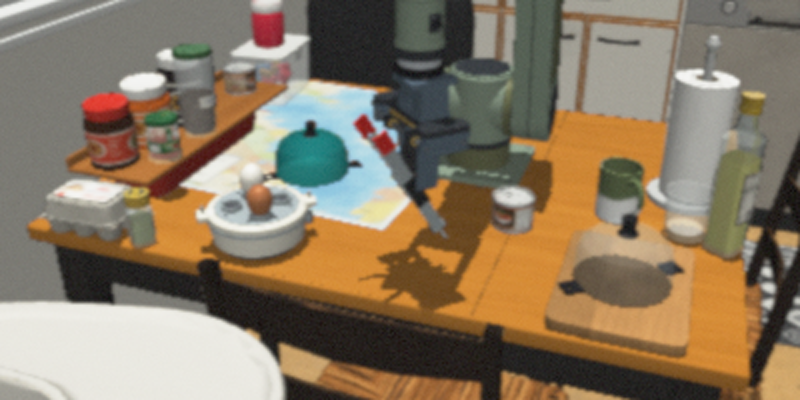

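View pics/t8z.png

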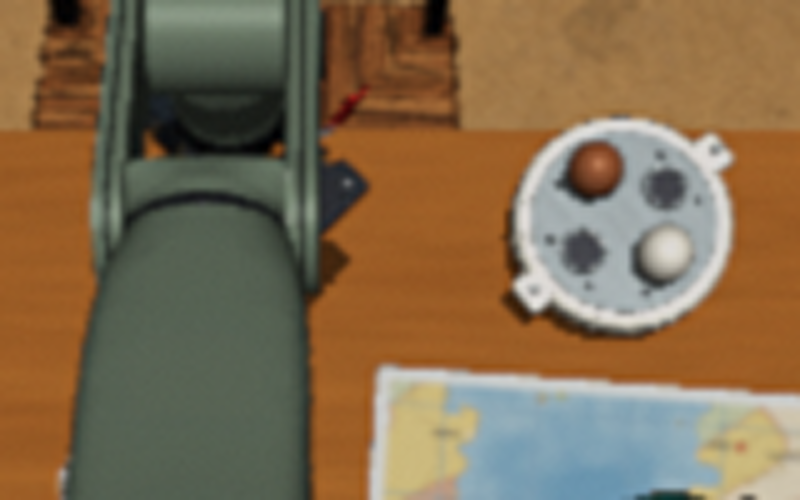

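The tongs swung in the grip. Jaws are up (red, at (120,130) and (400,130) in the wrist view) and the hinge is down, because the flared pads only touch at the front edge. I'll measure the tilt before lowering to mend it.

Run:
```python
from h import *
im,d,K,T=load('w8');P=cloud(d,K,T);s=np.array([450.2,15.1,166.]);R=rot().as_matrix()
hs=cv2.cvtColor(im,cv2.COLOR_RGB2HSV)
m=(cv2.inRange(hs,(0,170,60),(4,255,255))|cv2.inRange(hs,(172,150,60),(180,255,255)))>0;m[210:]=False
q=(P[m&(d>0)]-s)@R; print('jaw tool coords x,y,z pct',np.percentile(q,[2,50,98],0).round(0))
for u,v in((180,165),(220,195),(240,215),(256,225),(335,165),(300,190)): print((u,v),((P[v,u]-s)@R).round(0))
```

```text
jaw tool coords x,y,z pct [[-113.   58.  -36.]
 [-101.   75.  -30.]
 [ -78.   89.   38.]]
(180, 165) [-60.  59. -29.]
(220, 195) [-26.  35. -19.]
(240, 215) [ 43.  -5. -13.]
(256, 225) [ 81. -31.  -0.]
(335, 165) [-59.  58.  31.]
(300, 190) [-31.  39.  22.]
```

Jaws are about 57° up, pivoting about the fingers' front edge, roughly 16 mm ahead of the TCP. I'll lower them so the hinge end meets the table and the tongs lie flat again, then regrip further back so that edge is under the centre of mass.

Request:
send_rows:
  commands:
    - [[0.25, 0, 0, 0, 0, 0], [0.5, 0, 0, 0, 0, 0], [0.65, 0, 0, 0, 0, 0], [0.8, 0, 0, 0, 0, 0], [0.9, 0, 0, 0, 0, 0], [1.0, 0, 0, 0, 0, 0]]

```text
time_s: 19.2
ee_pos: [454.0, 14.3, 66.9]
ee_rot: [121.4, 89.6, -12.5]
force: [4.8, -3.2, 6.5]
gripper_width: 46.2
```

Request:
send_rows:
  commands:
    - [[0.1, 0, 0, 0, 0, 0], [0.2, 0, 0, 0, 0, 0], [0.3, 0, 0, 0, 0, 0], [0.4, 0, 0, 0, 0, 0], [0.48, 0, 0, 0, 0, 0], [0.54, 0, 0, 0, 0, 0], [0.58, 0, 0, 0, 0, 0], [0.58, 0, 0, 0, 0, 0]]

```text
time_s: 20.2
ee_pos: [450.7, 15.0, 8.2]
ee_rot: [120.0, 90.0, -13.9]
force: [0.5, -0.2, 1.9]
gripper_width: 46.2
```

Run:
```python
from h import *
rel([449,16.5,6],0)
grab('wrist','w9');
```

```text
pos [450.7  15.    8.2] t 20.2 w 46.2 F [ 0.5 -0.2  1.9]
shift [ 0.022 -0.023  0.001] turn [0. 0. 0.]
axes cols x,y,z:
 [[ 0.001  0.72  -0.694]
 [-0.    -0.694 -0.72 ]
 [-1.     0.001 -0.   ]] z-heading -133.9 q [  0.  22. 121.  -0.  37. 134.]
```

View pics/w9.png

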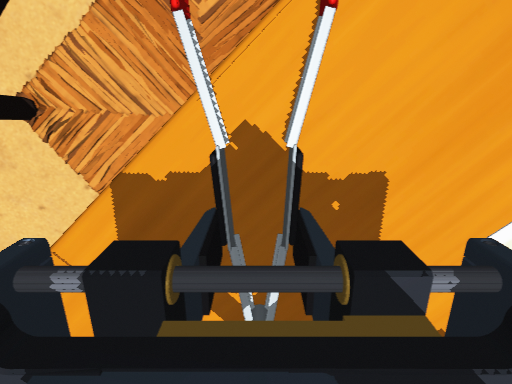

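Tongs are flat again. I'll open, slide back 20 mm, and regrip with a short test lift.

Request:
send_rows:
  commands:
    - [[0.02, 0, 0, 0, 0, 0], [0.02, 0, 0, 0, 0, 0], [0.02, 0, 0, 0, 0, 0], [0.02, -0.07, 0, 0, 0, 0], [0.02, -0.14, 0, 0, 0, 0], [0.02, -0.2, 0, 0, 0, 0], [0.02, -0.2, 0, 0, 0, 0]]
  jaw: -0.4

```text
time_s: 21.12
ee_pos: [435.5, 29.3, 6.0]
ee_rot: [-26.3, 90.0, -160.2]
force: [-0.5, 0.8, 0.1]
gripper_width: 63.6
```

Request:
send_rows:
  commands:
    - [[0, 0, 0, 0, 0, 0], [0, 0, 0, 0, 0, 0], [0, 0, 0, 0, 0, 0], [0, 0, 0, 0, 0, 0], [0, 0, 0, 0, 0, 0]]
  jaw: 0.01

```text
time_s: 21.75
ee_pos: [436.1, 28.9, 5.9]
ee_rot: [65.7, 90.0, -68.2]
force: [0.0, -0.5, -0.2]
gripper_width: 45.1
```

Request:
send_rows:
  commands:
    - [[-0.05, 0, 0, 0, 0, 0], [-0.12, 0, 0, 0, 0, 0], [-0.22, 0, 0, 0, 0, 0], [-0.32, 0, 0, 0, 0, 0], [-0.4, 0, 0, 0, 0, 0], [-0.4, 0, 0, 0, 0, 0]]

```text
time_s: 22.5
ee_pos: [436.6, 29.0, 46.7]
ee_rot: [134.0, 89.9, 0.0]
force: [0.1, 1.1, -0.8]
gripper_width: 45.3
```

```bash
cat >> h.py <<'E'
def tongs(fn):
    st=env.state(); s=st['ee_pos'];R=rot().as_matrix(); grab('wrist',fn)
    im,d,K,T=load(fn);P=cloud(d,K,T)
    hs=cv2.cvtColor(im,cv2.COLOR_RGB2HSV)
    m=(cv2.inRange(hs,(0,170,60),(4,255,255))|cv2.inRange(hs,(172,150,60),(180,255,255)))>0;m[210:]=False
    ok=m&(d>0)&(d<330); q=(P[ok]-s)@R; print('jaw tool',len(q)); print(np.percentile(q,[2,50,98],0).round(1))
E
python3 - <<'E'
from h import *
rel([449,16.5,6],0); tongs('w10')
E
```

```text
pos [436.6  29.   46.7] t 22.5 w 45.3 F [ 0.1  1.1 -0.8]
shift [0.408 0.175 0.004] turn [0. 0. 0.]
axes cols x,y,z:
 [[ 0.002  0.72  -0.694]
 [ 0.    -0.694 -0.72 ]
 [-1.     0.001 -0.001]] z-heading -133.9 q [  2.  17. 120.  -0.  43. 136.]
jaw tool 1
[[ 45.6 143.9 -39.5]
 [ 45.6 143.9 -39.5]
 [ 45.6 143.9 -39.5]]
```

View pics/w10.png

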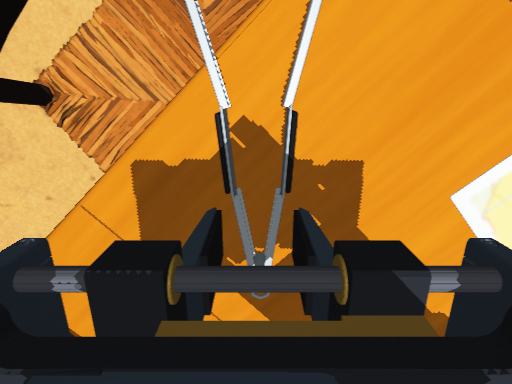

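It slipped: the tongs stayed on the table, and the view shows the pads at (223,150) and (291,150), ahead of the fingers. I'll locate them again.

Run:
```python
from h import *
im,d,K,T=load('w10');s=np.array([436.6,29,46.7]);R=Ro.from_matrix([[0,.72,-.694],[0,-.694,-.72],[-1,0,0]]).as_matrix()
P=cloud(d,K,T)
for u,v in((218,113),(227,191),(296,113),(290,191),(262,262),(227,104),(290,104)):
    p=onz(K,T,u,v,25);print((u,v),p.round(1),((p-s)@R).round(1),P[v,u].round(0))
```

```text
(218, 113) [506.9  -4.9  25. ] [ 21.7  74.1 -24.4] [507.  -5.  22.]
(227, 191) [466.2  28.6  25. ] [ 21.7  21.6 -20.3] [466.  29.  23.]
(296, 113) [472.2 -40.9  25. ] [21.7 74.1 25.6] [472. -41.  25.]
(290, 191) [435.8  -2.9  25. ] [21.7 21.6 23.5] [436.  -3.  24.]
(262, 262) [408.8  49.8  25. ] [ 21.7 -34.5   4.3] [405.  53.  17.]
(227, 104) [506.8 -13.   25. ] [ 21.7  79.7 -18.5] [507. -13.  21.]
(290, 104) [479.  -41.8  25. ] [21.7 79.7 21.6] [479. -42.  23.]
```

Request:
send_rows:
  commands:
    - [[0, 0, 0, 0, 0, 0], [0, 0.1, 0.01, 0, 0, 0], [0, 0.2, 0.01, 0, 0, 0], [0.12, 0.3, 0.01, 0, 0, 0], [0.27, 0.3, 0.01, 0, 0, 0], [0.37, 0.3, 0.01, 0, 0, 0], [0.41, 0.3, 0.01, 0, 0, 0], [0.41, 0.3, 0.01, 0, 0, 0]]
  jaw: -0.5

```text
time_s: 23.55
ee_pos: [456.9, 7.4, 4.6]
ee_rot: [-36.5, 90.0, -170.5]
force: [0.2, 0.3, 1.1]
gripper_width: 68.6
```

Request:
send_rows:
  commands:
    - [[0, 0, 0, 0, 0, 0], [0, 0, 0, 0, 0, 0], [0, 0, 0, 0, 0, 0], [0, 0, 0, 0, 0, 0], [0, 0, 0, 0, 0, 0]]
  jaw: 0.02

```text
time_s: 24.18
ee_pos: [457.5, 7.4, 5.3]
ee_rot: [130.3, 89.9, -3.7]
force: [0.6, 0.6, 3.4]
gripper_width: 44.6
```

Request:
send_rows:
  commands:
    - [[-0.05, 0, 0, 0, 0, 0], [-0.12, 0, 0, 0, 0, 0], [-0.22, 0, 0, 0, 0, 0], [-0.3, 0, 0, 0, 0, 0], [-0.35, 0, 0, 0, 0, 0], [-0.35, 0, 0, 0, 0, 0]]

```text
time_s: 24.92
ee_pos: [457.2, 7.4, 40.4]
ee_rot: [129.9, 89.9, -4.0]
force: [-0.5, -0.1, -1.1]
gripper_width: 44.8
```

Run:
```python
from h import *
rel([449,16.5,6],0); tongs('w11')
```

```text
pos [457.2   7.4  40.4] t 24.93 w 44.8 F [-0.5 -0.1 -1.1]
shift [ 0.344 -0.123 -0.008] turn [0. 0. 0.]
axes cols x,y,z:
 [[ 0.001  0.72  -0.694]
 [-0.    -0.694 -0.72 ]
 [-1.     0.001 -0.001]] z-heading -134.0 q [ -1.  19. 118.  -0.  43. 133.]
jaw tool 1084
[[-20.2 114.5 -38.5]
 [-14.9 121.7 -33.8]
 [  3.5 130.8  35. ]]
```

View pics/w11.png

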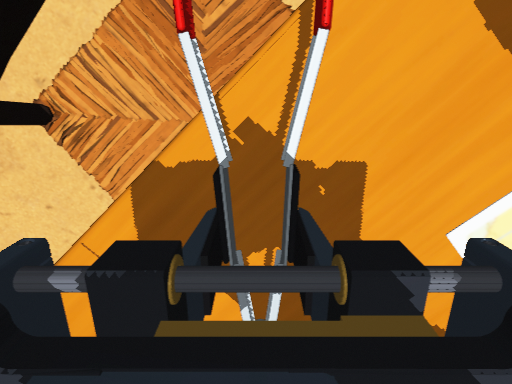

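The tongs are level now (jaw tops about 20 mm above the TCP, as expected). I'll lift higher and re-check.

Request:
send_rows:
  commands:
    - [[-0.1, 0, 0, 0, 0, 0], [-0.25, 0, 0, 0, 0, 0], [-0.45, 0, 0, 0, 0, 0], [-0.65, 0, 0, 0, 0, 0], [-0.85, 0, 0, 0, 0, 0], [-1, 0, 0, 0, 0, 0]]

```text
time_s: 25.72
ee_pos: [457.1, 7.4, 141.2]
ee_rot: [128.8, 89.9, -5.1]
force: [0.1, 0.3, -1.4]
gripper_width: 44.6
```

Request:
send_rows:
  commands:
    - [[-0.1, 0, 0, 0, 0, 0], [-0.15, 0, 0, 0, 0, 0], [-0.15, 0, 0, 0, 0, 0]]

```text
time_s: 26.1
ee_pos: [456.9, 7.4, 155.0]
ee_rot: [56.1, 90.0, -77.8]
force: [0.2, -0.2, -1.6]
gripper_width: 44.8
```

Run:
```python
from h import *
rel([449,16.5,6],0); tongs('w12')
grab('top','top12'); grab('side','side12')
im,d,K,T=load('side12');a=cv2.resize(im[100:300,60:460,::-1],None,fx=2,fy=2,interpolation=cv2.INTER_CUBIC)
cv2.imwrite('pics/s12z.png',a)
```

```text
pos [456.9   7.4 155. ] t 26.1 w 44.8 F [ 0.2 -0.2 -1.6]
shift [ 1.49  -0.12  -0.011] turn [0. 0. 0.]
axes cols x,y,z:
 [[ 0.     0.72  -0.694]
 [-0.    -0.694 -0.72 ]
 [-1.     0.     0.   ]] z-heading -133.9 q [ -1.  11. 110.  -0.  60. 133.]
jaw tool 1093
[[-19.9 114.4 -38.8]
 [-14.8 121.7 -33.8]
 [  3.8 130.9  34.9]]
```

View pics/s12z.png

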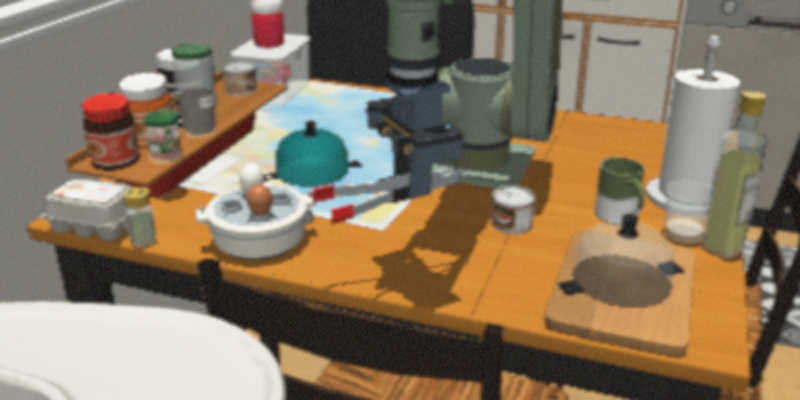

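View pics/w12.png

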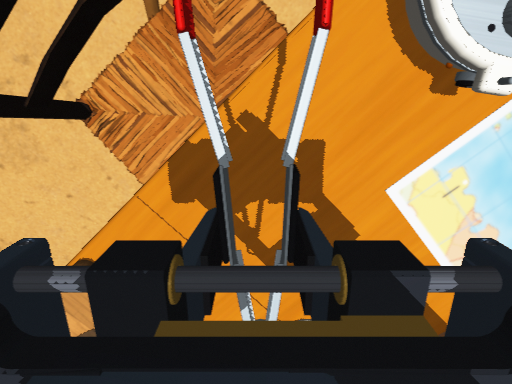

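Stable and level. Next, the egg position from the top and side views.

Run:
```python
from h import *
def egg(fn,box,lo,hi):
    im,d,K,T=load(fn);hs=cv2.cvtColor(im,cv2.COLOR_RGB2HSV);m=cv2.inRange(hs,lo,hi)
    mm=np.zeros_like(m);x0,y0,x1,y1=box;mm[y0:y1,x0:x1]=m[y0:y1,x0:x1]
    cs,_=cv2.findContours(mm,0,2);c=max(cs,key=cv2.contourArea);h=cv2.convexHull(c);M=cv2.moments(h)
    u,v=M['m10']/M['m00'],M['m01']/M['m00'];print(fn,u,v,cv2.boundingRect(c),M['m00']);return K,T,u,v
def tri(a,b):
    o,r=ray(*a);p,s=ray(*b);t=np.linalg.lstsq(np.stack([r,-s],1),p-o,rcond=None)[0];return (o+r*t[0]).round(1),(p+s*t[1]).round(1)
lo,hi=(3,90,40),(14,255,255)
a=egg('top12',(308,155,335,175),lo,hi);b=egg('side12',(180,187,205,212),lo,hi)
print('top@98',onz(*a,98),'side@98',onz(*b,98),tri(a,b))
a2=egg('top12',(320,170,345,190),(0,0,175),(40,60,255));print('white top',onz(*a2,98))
im,d,K,T=load('top12');cv2.imwrite('pics/t12z.png',cv2.resize(im[140:220,240:400,::-1],None,fx=5,fy=5,interpolation=cv2.INTER_CUBIC))
im,d,K,T=load('side12');cv2.imwrite('pics/s12y.png',cv2.resize(im[170:240,150:290,::-1],None,fx=5,fy=5,interpolation=cv2.INTER_CUBIC))
im,d,K,T=load('w12');P=cloud(d,K,T);R=rot().as_matrix();q=(P-env.state()['ee_pos'])@R
hs=cv2.cvtColor(im,cv2.COLOR_RGB2HSV)
m=(cv2.inRange(hs,(0,170,60),(4,255,255))|cv2.inRange(hs,(172,150,60),(180,255,255)))>0;m[210:]=False
for k in(q[m&(q[...,2]<0)&(d<330)],q[m&(q[...,2]>0)&(d<330)]): print(np.percentile(k,[3,50,97],0).round(1))
```

```text
top12 318.5287356321839 163.51724137931035 (314, 159, 10, 10) 72.5
side12 189.17441860465115 199.0723514211886 (183, 192, 13, 15) 129.0
top@98 [ 473.31589319 -251.75402405   98.        ] side@98 [ 468.0239135 -254.0606451   98.       ] (array([ 472.6, -251.4,  100.7]), array([ 472.6, -251.4,  100.7]))
top12 333.51851851851853 179.46090534979422 (330, 176, 8, 8) 40.5
white top [ 410.37304723 -307.46671979   98.        ]
[[-19.8 114.5 -39.2]
 [-12.1 121.6 -35.3]
 [  3.  130.7 -33.7]]
[[-20.8 115.8  30.5]
 [-17.3 122.4  32. ]
 [  2.5 130.5  35. ]]
```

View pics/t12z.png

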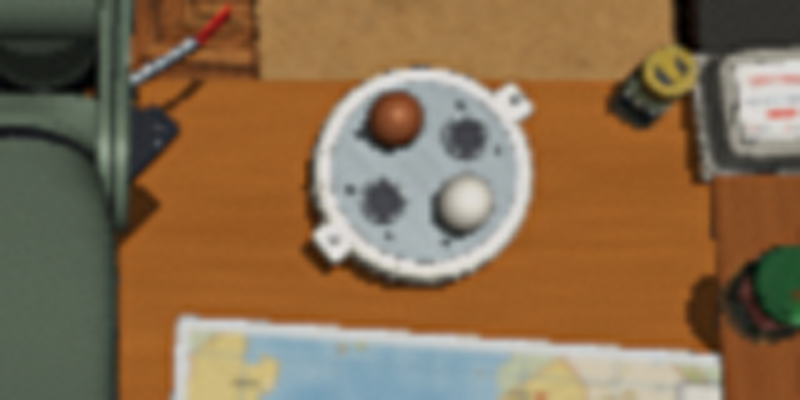

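View pics/s12y.png

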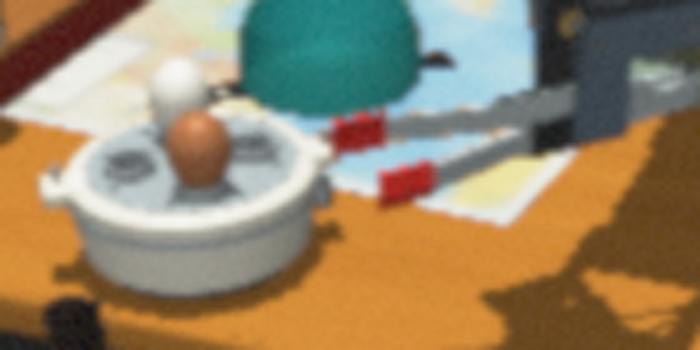

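Egg centre triangulates to about (473, -252, 100). The jaw mid sits 132.5 mm ahead of the TCP and about 1.6 mm to the side. I'll move above the egg with heading -60°.

Request:
send_rows:
  commands:
    - [[0, 0.04, 0.08, 0, 0, 0], [0, 0.1, 0.22, 0, 0, 0], [0, 0.18, 0.38, 0, 0, 0], [0, 0.26, 0.54, 0, 0, 0], [0, 0.32, 0.7, 0, 0, 0]]

```text
time_s: 26.88
ee_pos: [430.7, -66.6, 154.9]
ee_rot: [9.6, 90.0, -124.4]
force: [-0.5, -1.1, -0.9]
gripper_width: 44.9
```

Request:
send_rows:
  commands:
    - [[0, 0.08, 0.16, 0.008, 0, 0], [0, 0.16, 0.32, 0.016, 0, 0], [0, 0.22, 0.48, 0.024, 0, 0], [0, 0.28, 0.6, 0.032, 0, 0], [0, 0.31, 0.67, 0.04, 0, 0], [0, 0.32, 0.7, 0.045, 0, 0], [0, 0.32, 0.7, 0.045, 0, 0], [0, 0.32, 0.7, 0.045, 0, 0]]

```text
time_s: 27.88
ee_pos: [406.0, -137.5, 154.9]
ee_rot: [162.3, 90.0, 12.2]
force: [-0.3, 0.3, -1.2]
gripper_width: 44.7
```

Run:
```python
from h import *
rel([405.9,-138.1,155],0); tongs('w13')
grab('top','top13'); grab('side','side13')
im,d,K,T=load('side13');cv2.imwrite('pics/s13z.png',cv2.resize(im[130:250,140:300,::-1],None,fx=4,fy=4,interpolation=cv2.INTER_CUBIC))
im,d,K,T=load('top13');cv2.imwrite('pics/t13z.png',cv2.resize(im[130:210,240:400,::-1],None,fx=5,fy=5,interpolation=cv2.INTER_CUBIC))
```

```text
pos [ 406.  -137.5  154.9] t 27.88 w 44.7 F [-0.3  0.3 -1.2]
shift [-0.001  0.004  0.004] turn [0. 0. 0.]
axes cols x,y,z:
 [[ 0.     0.498 -0.867]
 [ 0.    -0.867 -0.498]
 [-1.     0.    -0.   ]] z-heading -150.1 q [-20.   8. 113.   0.  59. 130.]
jaw tool 1084
[[-20.3 114.7 -38.6]
 [-15.1 122.  -33.8]
 [  3.7 131.4  35.4]]
```

View pics/s13z.png

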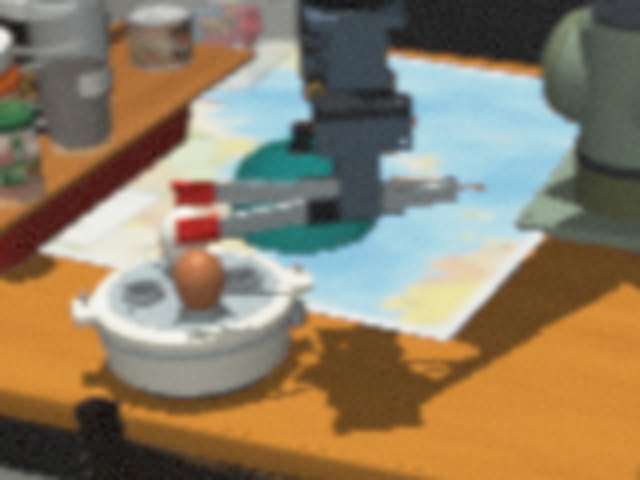

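View pics/w13.png

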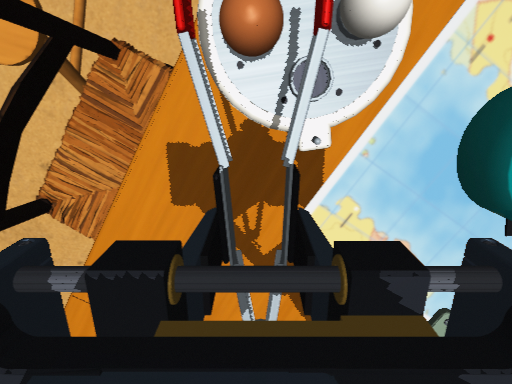

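View pics/t13z.png

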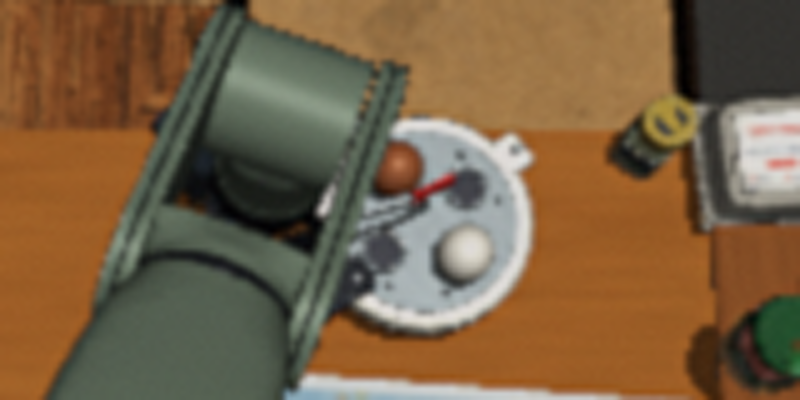

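Run:
```python
from h import *
im,d,K,T=load('w13');st=env.state();s=st['ee_pos'];R=rot().as_matrix()
tc=lambda p:((p-s)@R).round(1)
hs=cv2.cvtColor(im,cv2.COLOR_RGB2HSV);m=cv2.inRange(hs,(5,120,60),(13,255,255));m[62:]=0;m[:,:200]=0;m[:,305:]=0
m=cv2.morphologyEx(m,cv2.MORPH_OPEN,np.ones((3,3)))
for v in (2,8,14,20,30,40): 
    x=np.where(m[v])[0]; 
    if len(x): print(v,x.min(),x.max(),(x.min()+x.max())/2, x.max()-x.min())
x=np.where(m.any(0))[0];y=np.where(m.any(1))[0];print(x.min(),x.max(),y.min(),y.max())
print('egg ctr',tc(onz(K,T,(x.min()+x.max())/2,17,105)),onz(K,T,(x.min()+x.max())/2,17,105))
print('target pred',tc(np.array([473.5,-252,98])))
P=cloud(d,K,T);k=(m>0)&(d>0);q=P[k];print('egg depth pts top',np.percentile(q,[1,50,99],0).round(1), q[q[:,2].argmax()])
im,d,K,T=load('top13')
for u,v in((415,197),(455,178)): p=onz(K,T,u/5+240-.4,v/5+130-.4,174);print('jaw top',p.round(1),tc(p))
# sphere-like fit using depth: least squares ellipsoid r 22/28.5 aligned z
from scipy.optimize import least_squares
f=lambda c:np.sqrt(((q[:,0]-c[0])/22)**2+((q[:,1]-c[1])/22)**2+((q[:,2]-c[2])/28.5)**2)-1
r=least_squares(f,[473,-252,98],loss='soft_l1',f_scale=.03);print('fit',r.x.round(1),r.cost,tc(r.x))
```

```text
2 223 279 251.0 56
8 221 281 251.0 60
14 220 282 251.0 62
20 220 282 251.0 62
30 222 281 251.5 59
40 226 276 251.0 50
220 282 0 53
egg ctr [ 49.9 135.3  -3.5] [ 476.46273089 -253.12845835  105.        ]
target pred [ 56.9 132.9  -1.5]
egg depth pts top [[ 455.4 -265.3  106.8]
 [ 471.7 -246.5  120.7]
 [ 493.6 -231.6  126.8]] [ 477.87247481 -249.24476967  127.91964945]
jaw top [ 432.1 -255.4  174. ] [-19.1 115.1  36.1]
jaw top [ 446.4 -284.9  174. ] [-19.1 147.8  38.4]
fit [ 475.4 -251.6   98.3] 0.6395567369517439 [ 56.6 133.5  -3.3]
```

In the same camera the egg is about 1.7 mm to the -z side of the jaw mid. I'll correct by 1.5 mm and descend.

Request:
send_rows:
  commands:
    - [[0.03, 0.01, -0.01, 0, 0, 0], [0.1, 0.01, -0.015, 0, 0, 0], [0.2, 0.01, -0.015, 0, 0, 0], [0.3, 0.01, -0.015, 0, 0, 0], [0.35, 0.01, -0.015, 0, 0, 0], [0.35, 0.01, -0.015, 0, 0, 0]]

```text
time_s: 28.78
ee_pos: [407.4, -137.9, 119.4]
ee_rot: [-45.7, 89.9, 164.1]
force: [-0.4, 0.0, -1.2]
gripper_width: 44.7
```

Run:
```python
from h import *
rel([405.9,-138.1,91],0); tongs('w14')
grab('side','side14')
im,d,K,T=load('side14');cv2.imwrite('pics/s14z.png',cv2.resize(im[150:240,150:270,::-1],None,fx=5,fy=5,interpolation=cv2.INTER_CUBIC))
```

```text
pos [ 407.4 -137.9  119.4] t 28.77 w 44.7 F [-0.4  0.  -1.2]
shift [ 0.284 -0.005  0.014] turn [0. 0. 0.]
axes cols x,y,z:
 [[-0.001  0.498 -0.867]
 [ 0.    -0.867 -0.498]
 [-1.    -0.001  0.001]] z-heading -150.1 q [-20.  11. 116.  -0.  54. 130.]
jaw tool 1086
[[-20.3 114.8 -38.6]
 [-15.1 121.9 -33.8]
 [  3.4 131.1  34.8]]
```

View pics/s14z.png

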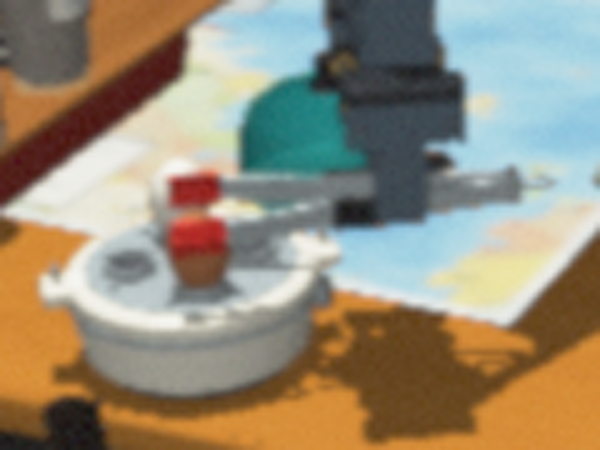

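View pics/w14.png

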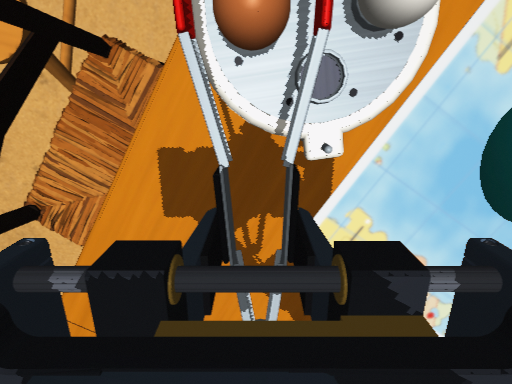

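The egg is centred between the jaws (252 against 253.5 px), so I'll continue down and squeeze.

Request:
send_rows:
  commands:
    - [[0.05, 0, 0, 0, 0, 0], [0.12, 0, 0, 0, 0, 0], [0.2, 0, 0, 0, 0, 0], [0.26, 0, 0, 0, 0, 0], [0.28, 0, 0, 0, 0, 0], [0.28, 0, 0, 0, 0, 0]]

```text
time_s: 29.62
ee_pos: [407.7, -138.0, 91.8]
ee_rot: [-26.8, 90.0, -176.9]
force: [0.5, -1.0, -0.8]
gripper_width: 45.0
```

Run:
```python
from h import *
rel([405.9,-138.1,91],0); tongs('w15')
grab('side','side15')
im,d,K,T=load('side15');cv2.imwrite('pics/s15z.png',cv2.resize(im[150:240,150:270,::-1],None,fx=5,fy=5,interpolation=cv2.INTER_CUBIC))
```

```text
pos [ 407.7 -138.    91.8] t 29.62 w 45.0 F [ 0.5 -1.  -0.8]
shift [ 0.008 -0.008  0.016] turn [0. 0. 0.]
axes cols x,y,z:
 [[-0.     0.498 -0.867]
 [-0.    -0.867 -0.498]
 [-1.    -0.     0.   ]] z-heading -150.1 q [-20.  13. 118.  -0.  49. 130.]
jaw tool 1081
[[-20.1 114.7 -38.2]
 [-15.3 122.  -33.8]
 [  3.5 131.1  34.9]]
```

View pics/s15z.png

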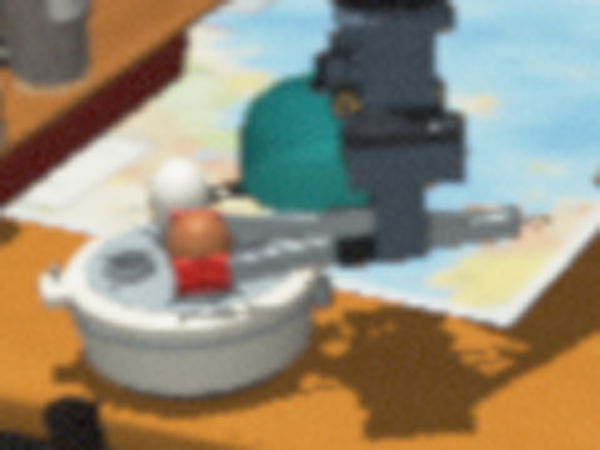

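View pics/w15.png

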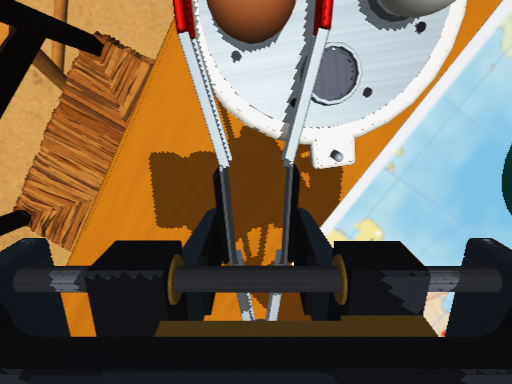

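Request:
send_rows:
  commands:
    - [[0, 0, 0, 0, 0, 0], [0, 0, 0, 0, 0, 0], [0, 0, 0, 0, 0, 0], [0, 0, 0, 0, 0, 0]]
  jaw: 0.25
  force: 45

```text
time_s: 30.22
ee_pos: [407.8, -137.9, 92.0]
ee_rot: [126.4, 90.0, -23.7]
force: [-0.4, 0.3, -0.7]
gripper_width: 34.3
```

Request:
send_rows:
  commands:
    - [[0, 0, 0, 0, 0, 0], [0, 0, 0, 0, 0, 0], [0, 0, 0, 0, 0, 0], [0, 0, 0, 0, 0, 0], [0, 0, 0, 0, 0, 0]]
  jaw: 1

```text
time_s: 30.85
ee_pos: [407.7, -138.0, 91.9]
ee_rot: [85.7, 90.0, -64.5]
force: [0.3, 0.0, -1.0]
gripper_width: 33.7
```

Run:
```python
from h import *
rel([405.9,-138.1,91],0); tongs('w16')
grab('side','side16')
im,d,K,T=load('side16');cv2.imwrite('pics/s16z.png',cv2.resize(im[150:240,150:270,::-1],None,fx=5,fy=5,interpolation=cv2.INTER_CUBIC))
```

```text
pos [ 407.7 -138.    91.9] t 30.85 w 33.7 F [ 0.3  0.  -1. ]
shift [ 0.009 -0.008  0.016] turn [0. 0. 0.]
axes cols x,y,z:
 [[ 0.     0.498 -0.867]
 [-0.    -0.867 -0.498]
 [-1.     0.     0.   ]] z-heading -150.1 q [-20.  13. 118.  -0.  49. 130.]
jaw tool 836
[[-19.7 115.5 -27.7]
 [-17.2 121.6 -22.2]
 [  3.5 127.6  24.9]]
```

View pics/s16z.png

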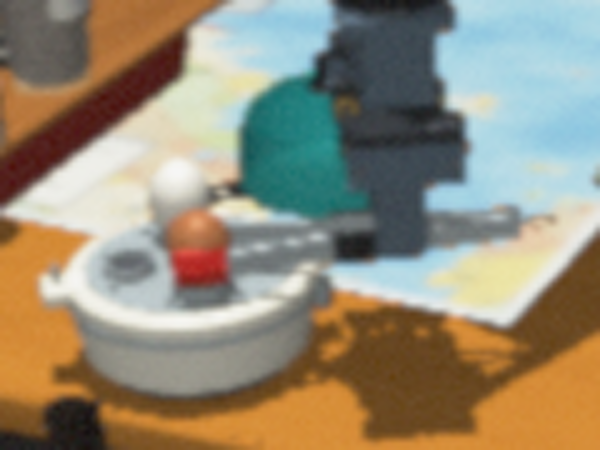

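View pics/w16.png

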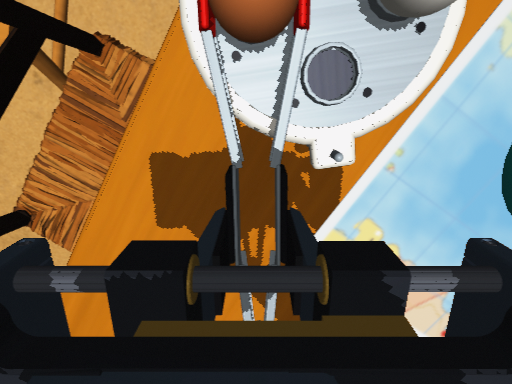

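Jaws are closed on the egg, with the pads stopped at 33.7 mm. I'll lift slowly, about 80 mm.

Request:
send_rows:
  commands:
    - [[-0.02, 0, 0, 0, 0, 0], [-0.06, 0, 0, 0, 0, 0], [-0.12, 0, 0, 0, 0, 0], [-0.2, 0, 0, 0, 0, 0], [-0.3, 0, 0, 0, 0, 0], [-0.4, 0, 0, 0, 0, 0], [-0.5, 0, 0, 0, 0, 0], [-0.6, 0, 0, 0, 0, 0], [-0.7, 0, 0, 0, 0, 0], [-0.77, 0, 0, 0, 0, 0], [-0.82, 0, 0, 0, 0, 0], [-0.85, 0, 0, 0, 0, 0], [-0.85, 0, 0, 0, 0, 0], [-0.85, 0, 0, 0, 0, 0]]

```text
time_s: 32.7
ee_pos: [407.5, -137.9, 176.7]
ee_rot: [-42.5, 90.0, 167.4]
force: [0.4, 0.2, -1.0]
gripper_width: 34.0
```

Run:
```python
from h import *
rel([405.9,-138.1,91],0); tongs('w17')
grab('side','side17');grab('top','top17')
im,d,K,T=load('side17');cv2.imwrite('pics/s17z.png',cv2.resize(im[110:310,60:460,::-1],None,fx=2,fy=2,interpolation=cv2.INTER_CUBIC))
hs=cv2.cvtColor(im,cv2.COLOR_RGB2HSV);m=cv2.inRange(hs,(3,90,40),(14,255,200))[150:215,170:215]
cv2.imwrite('pics/s17y.png',cv2.resize(im[140:240,150:270,::-1],None,fx=5,fy=5,interpolation=cv2.INTER_CUBIC))
```

```text
pos [ 407.5 -137.9  176.7] t 32.7 w 34.0 F [ 0.4  0.2 -1. ]
shift [ 0.857 -0.006  0.014] turn [0. 0. 0.]
axes cols x,y,z:
 [[-0.001  0.498 -0.867]
 [ 0.    -0.867 -0.498]
 [-1.    -0.     0.   ]] z-heading -150.1 q [-20.   7. 111.  -0.  62. 130.]
jaw tool 857
[[-19.5 115.5 -28. ]
 [-16.9 121.5 -22.2]
 [  3.8 128.2  25.2]]
```

View pics/s17z.png

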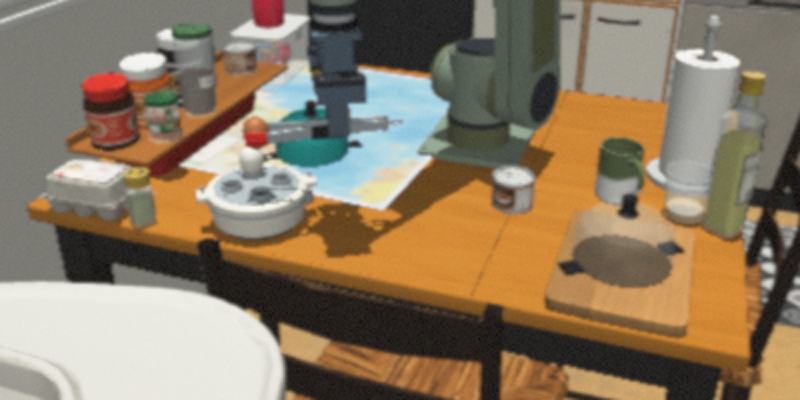

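View pics/s17y.png

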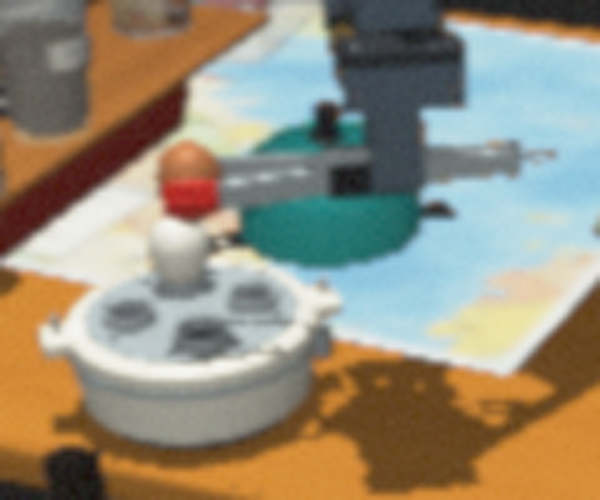

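View pics/w17.png

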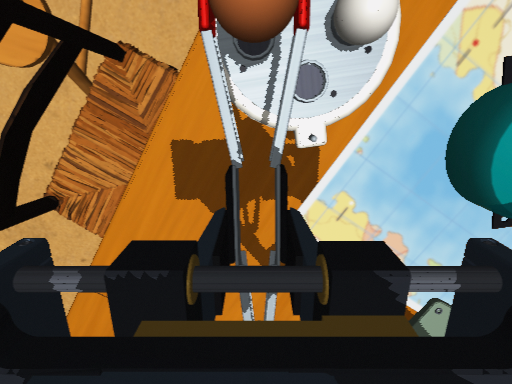

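The egg is held about 85 mm above its seat and the white egg is standing. I'll hold briefly, check the white egg and lid, then hand in.

Request:
send_rows:
  commands:
    - [[0, 0, 0, 0, 0, 0], [0, 0, 0, 0, 0, 0], [0, 0, 0, 0, 0, 0], [0, 0, 0, 0, 0, 0]]

```text
time_s: 33.35
ee_pos: [407.7, -137.9, 177.0]
ee_rot: [103.1, 90.0, -47.0]
force: [0.5, -0.1, -2.0]
gripper_width: 33.7
```

Run:
```python
from h import *
for f in('side5','side17'):
    im,d,K,T=load(f);P=cloud(d,K,T)
    # lid knob (black) on board
    g=cv2.cvtColor(im,cv2.COLOR_RGB2GRAY);m=np.zeros_like(g);m[195:225,360:385]=(g[195:225,360:385]<40)*255
    ys,xs=np.where(m>0);print(f,'knob px',xs.mean().round(1),ys.mean().round(1))
im,d,K,T=load('top17');g=cv2.cvtColor(im,cv2.COLOR_RGB2HSV);m=cv2.inRange(g,(0,0,175),(40,60,255))[170:190,322:345];ys,xs=np.where(m>0)
print('white',onz(K,T,xs.mean()+322,ys.mean()+170,98))
tongs('w18'); print(env.state()['time_s'],env.state()['gripper_width'])
env.job_done()
```

```text
side5 knob px 374.1 212.7
side17 knob px 374.1 213.2
white [ 405.69447695 -322.08550891   98.        ]
jaw tool 862
[[-19.5 115.4 -27.9]
 [-16.8 121.5 -22.2]
 [  4.1 128.1  25.1]]
33.4 34.449035884879244
the job is handed in; nothing more can be done
```

The lid is flat, rim down, on the chopping board. The tongs hold the brown egg about 85 mm above where it stood, and I handed the job in at about 33.4 s. No verdict was reported.

**Lid:** I gripped it by the knob, lifted it straight off the pins and set it down on the board. Its knob was at the same place in the side view (within half a pixel) after release and again near the end.

**Tongs:**
- **First grip:** this failed. The jaws swung up about 57° because the pads touched only at the front edge.
- **Second grip:** I laid the tongs flat again, but the next grip missed the pads, because the tongs had slid forward about 26 mm.
- **Third grip:** this one, about 18 mm further back on the pads, held level for the rest of the job.

**Egg:** I closed the jaws with 45 N and lifted slowly. The pads stayed at 34 mm and the jaws did not move in the last wrist pictures. As far as the pictures show, the gripper never touched the egg.

**White egg:** it stands upright in its seat in the side and wrist views. My last numeric check disagreed with that: a colour mask in the top view put the egg about 15 mm from where it stood, and the limit is 12 mm. I take this as a mask error (a coarse window that can include bright parts of the cooker rim), but I did not re-measure it before handing in.

**Spice jar:** it looks unmoved in the pictures, but I did not measure it at the end.

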